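Dose the mill feed with palm-sugar lumps and book the batch

TASK

Turn the mill's rotary isolator off first, then put every palm-sugar lump that lies on the table into the tilting dosing pot, tip the pot right over with its lever so that all the lumps fall into the steel tray beside it, and stand the pot fully upright again. Step the batch counter on with its push button until the drum reads 8 at the index marks, and only then turn the isolator back on, fully to its stop. Leave the other things on the table where they are.

Things in the scene. Friction and masses are not known exactly. Their poses are not given: they have to be found in the camera images.
- pot_middle (a point): centre of the dosing pot, on its tilt axle, 122 mm above the table. Round open steel can, 84 mm across at the bottom, 106 mm at the rim, 84 mm high, walls 3 mm, 80 mm deep inside, hung on a level axle between two uprights 134 mm apart. The point turns with the pot; pot upright: z up, x along the axle away from the robot, the tray towards -y
- pot_rim (a point): centre of the pot's mouth, at the level of its rim, 42 mm from the axle (164 mm above the table when upright)
- lever_grip (a point): middle of the pot lever's grip: black round rod 12 mm thick, 42 mm long, parallel to the axle, on the stand's front, on a thin arm 80 mm from the axle line. Pot upright: the lever leans 66 degrees from vertical to the left (+y); tipping carries it over the top to 66 degrees on the right. Pinch it from above, closing across it (the rod turns between the fingers), or push it. Turns with the pot
- pot_axle (a point): fixed point on the axle line, in the plane of the lever grip's middle: the centre of the circle (radius 80 mm) on which lever_grip moves; its x axis is the axle's, pointing away from the robot, z up
- pot (a joint): tilt of the pot in rad: 0 upright (stop), growing as it tips over to the right (-y) over the tray, 2.3 at the stop, where lumps slide out. Stiff bearings: it stays where it is left; about 1 N at the lever moves it
- tray (a point): centre of the inner floor of the steel catch tray, part of the pot stand, under and to the right of the pot; floor 125 mm (x) by 195 mm (y), 6 mm above the table; wall tops above the table: 50 mm front and back, 60 mm right end, 45 mm left end. Axes as the stand's
- drum (a joint): counter drum in rad: reads digit k at k x 0.628 (digits 0 to 9; 8 is 5.027; it keeps growing past 9, 8 comes again at 11.310). Rests in detents on a digit; one full press of the button moves it on by one digit, never back. White digits 15 mm high on a black drum behind a clear window
- drum_window (a point): centre of the counter's clear window, facing up and towards the robot at 45 degrees, a white index mark at either side. Counter: grey box 100 x 116 x 62 mm with the black drum cover (a hump 42 mm wide, up to 88 mm above the table) on its left half and the button on its right half, 60 mm from the middle of the drum
- button_top (a point): centre of the top of the counter's push button: aluminium plunger 26 mm across, top 88 mm above the table when out, moves straight down
- button (a joint): how far the button is down, in m: 0 out (springs back), 0.012 at its stop. Takes 3 to 3.5 N to the stop; the drum steps when it is past about two thirds, so press it to the stop, and let it come out fully between presses
- handle_grip (a point): middle of the isolator's rotary handle: black bar 60 mm long, 16 mm thick, 32 mm high (from 6 mm above the plate), with a pointed nose at one end, turning about a vertical axis on top of a grey box 92 x 92 x 53 mm; the point is on the axis 75 mm above the table. Site axis y points along the bar to the nose
- handle (a joint): isolator handle in rad: 0 off (nose to the left, at the ring mark), 1.571 on (nose pointing away from the robot, at the bar mark), clockwise from above turns it on; it snaps to either end from the middle, about 0.05 Nm
- lump_0_mid (a point): centre of a palm-sugar lump (half-way up): light brown round tablet with rounded edges, 32 mm across and 26 mm high, 22 g, standing flat on the table at the start. Two to four are present; absent ones give None
- lump_1_mid (a point): centre of a palm-sugar lump (half-way up): light brown round tablet with rounded edges, 32 mm across and 26 mm high, 22 g, standing flat on the table at the start. Two to four are present; absent ones give None
- lump_2_mid (a point): centre of a palm-sugar lump (half-way up): light brown round tablet with rounded edges, 32 mm across and 26 mm high, 22 g, standing flat on the table at the start. Two to four are present; absent ones give None
- lump_3_mid (a point): centre of a palm-sugar lump (half-way up): light brown round tablet with rounded edges, 32 mm across and 26 mm high, 22 g, standing flat on the table at the start. Two to four are present; absent ones give None
- spare_knob: bystander: black star knob with a stud, 43 mm across, 38 mm high; origin under its centre
- hex_key: bystander: hex key 29 x 98 x 5 mm, lying flat
- portion_cup: bystander: small clear portion cup, 62 mm across, 34 mm high; origin under its centre
- parts_tin: bystander: small flat hinged tin 74 x 100 x 25 mm
- measuring_scoop: bystander: small steel scoop 41 x 115 x 16 mm
- burr_disc: bystander: steel grinding disc 70 mm across, 11 mm thick

How it is judged:
By the outcome, as a careful person would: the job done as asked, in the order asked, and still so for the second after the job is handed in, with the robot touching nothing.
Of lump_0, lump_1, lump_2, lump_3 only 2 to 4 are there at a start; the rules pass over those that are not, and their reading is None.
At some moment in a run one of lump_0, lump_1, lump_2, lump_3 may be knocked a few centimetres aside while the robot is not near it.
It also fails if it takes over 210 s, if anything falls off the work surface, if the arm or the gripper's body presses on something with over 40 N, if the wrist force passes 120 N, or if a joint passes its speed limit or range.

ROBOT

A 6-joint arm with a two-finger parallel gripper is mounted at the origin on a cart in front of the work surface, level with it; the furniture and walls round the work are solid. World frame = base frame: x ahead of the robot, y to its left, z up, the work surface at z = 0. Lengths are in mm, angles in rad, forces in N, time in s.
With the tool pointing down it reaches from about 350 to 875 mm from the base axis. Payload 4.2 kg.
Tool frame: the origin (TCP) lies midway between the tips of the shut fingers; the grasp point (between the pads) lies 19 mm behind it; y points along the fingers, x is the direction in which the jaws open and shut, and the axes are right-handed (so a half turn about y gives the same grasp; the last joint's range is limited). The gripper opens to 85 mm and grips with 20 to 120 N. Pads are 22 mm wide; open, the fingers measure 114 mm over their backs; the gripper's body (76 mm by 85 mm) begins 54 mm behind the grasp point. The pads swing forward as they close: fully open they stand 13 mm farther back than shut.
Start: joints at [1.578, 0.385, 0.008, 0, -1.194, -0.259], TCP at [155.686, 605.278, 231.312] pointing down, gripper open.
Joint ranges: [-3.14, 3.14], [-1.21, 2.06], [-1.07, 1.41], [-3.16, 2.05], [-2.99, -0.16], [-3.1, 3.1]. Speed limits (rad/s): [2.79, 2.79, 3.14, 3.14, 3.14, 3.14].

INTERFACE

Orientations are given as a unit quaternion [x, y, z, w].
In Python, from bench import read_state, get_image, job_done gives the robot as it stands.
- The arm moves only by the tool play_rows, never from a script. Its argument "series" is a list of rows, each a list of 7 numbers: the shift along the tool's x, y, z in m, then the turn, a rotation vector about the tool's x, y, z in rad, then the finger opening in m, from 0 to 0.0854. In form: [[x, y, z, wx, wy, wz, claw], ...]. A call has 1 to 10 rows; each row shifts and turns the pose as measured when the row begins, along the tool's axes as they then stand; what a row does not reach is not made up. A row lasts 1/10 s, in which the tool goes at most 50 mm and 8.59 degrees, less where a joint would pass 70% of its speed; a pose out of reach is approached as far as the arm can. A call with a gripper value outside its range is refused whole. The fingers move at their own pace and stop on an object; the grip force is fixed at half the most. Time passes only in rows, so rows that do not move let the fingers close. It gives the time, the measured TCP pose, the force and the opening at its end, in the units of the state.
- read_state(): the state, without advancing time (a new reading comes with each control period).
- get_image(name): name is "scene" or "top"; returns a dict with "color" (480x640x3 uint8, red, green, blue), "intrinsics" (3x3 intrinsics, pixels), "origin" and "orientation" of the camera in the world. Camera axes: x right, y down, z forward; pixel columns grow to the right and rows downward; lengths in mm; the calibration is good to about 2 mm. A picture is of the moment at which its call begins. There is no depth.
- job_done(): hands the job in, once; it reports no verdict.
The state is a dict: "clock": time; "joints": joint angles; "joint_vel": joint speeds; "joint_efforts": joint torques, N m; "position": TCP position; "ee_rot": TCP orientation; "contact_force": force on the tool from outside, world axes, zero at the start; "wrist_torque": the same for the moment, N m; "gripper_width": finger opening in mm.
Only numpy, scipy, OpenCV 4.12 (cv2) and the standard library are available. Lean on these libraries where they do the work, as an engineer would, in place of code of your own. Each camera call takes 0.05 s, during which the arm holds its last target. There are 200 camera calls.

## Working session

There is one attempt and no reset: what is moved stays moved. The work goes in short steps, Python scripts to look and compute and a tool call to move; the robot and the scene stay as the last step left them, time stands still between calls to the robot, and variables do not carry over. Pictures are saved under pics/ and viewed, about 12 in all and at most 16, crops included, and the job is handed in when it is done.

Besides the shell and the picture viewer there is one more tool, called after "Call:" by a JSON object that holds its "fn" and its "kwargs". play_rows: Moves the arm, as the interface text tells. Its arguments: {"type":"object","properties":{"series":{"type":"array","items":{"type":"array","items":{"type":"number"}}}},"required":["series"]}

```bash
mkdir -p pics; ls
cat > h.py <<'E'
import numpy as np, cv2
from scipy.spatial.transform import Rotation as R
from bench import read_state, get_image, job_done
def shot(name, fn, crop=None, scale=1):
    im=get_image(name); c=im["color"][:,:,::-1].copy()
    cv2.imwrite(f"pics/{fn}_raw.png",c)
    if crop: x0,y0,x1,y1=crop; c=c[y0:y1,x0:x1]
    if scale!=1: c=cv2.resize(c,None,fx=scale,fy=scale,interpolation=cv2.INTER_CUBIC)
    cv2.imwrite(f"pics/{fn}.png",c); return im
def cam(im): 
    return np.array(im["intrinsics"]),np.array(im["origin"]),R.from_quat(im["orientation"]).as_matrix()
def ray(im,u,v):
    K,o,M=cam(im); return o, M@np.linalg.solve(K,[u,v,1.])
def at_z(im,u,v,z):
    o,d=ray(im,u,v); return o+d*(z-o[2])/d[2]
def proj(im,p):
    K,o,M=cam(im); q=K@(M.T@(np.array(p)-o)); return q[:2]/q[2]
E
python3 - <<'E'
from h import *
s=read_state(); print(s)
for n in("scene","top"):
    im=shot(n,n+"0"); print(n,im["intrinsics"],im["origin"],im["orientation"])
E
```

```text
pics
{'clock': 0.0, 'joints': array([ 1.57758474e+00,  3.85542649e-01,  6.60512029e-03, -4.70287964e-04,
       -1.19401755e+00, -2.58636294e-01]), 'joint_vel': array([ 1.18984366e-03,  2.08145352e-05, -1.57412230e-03, -2.25273677e-04,
        6.14092385e-04, -1.28877467e-04]), 'joint_efforts': array([-8.01181213e-04, -3.92281616e+01,  1.88405246e+01,  4.18590143e+00,
       -4.53331304e-03, -6.83999801e-06]), 'position': array([155.56836794, 604.71371517, 230.22614967]), 'ee_rot': array([ 0.43378288, -0.55836148,  0.55938647, -0.43261027]), 'contact_force': array([-0.14015795, -0.35647686, -0.45015485]), 'wrist_torque': array([-0.04874747,  0.03028503,  0.06224839]), 'gripper_width': 85.63416050438623}
scene [[590.37530726   0.         322.97821575]
 [  0.         590.37530726 239.80411253]
 [  0.           0.           1.        ]] [  26.96315792 -689.3284983   574.6944752 ] [ 0.80716291 -0.20538607  0.13429577 -0.53690711]
top [[616.11369757   0.         313.7049917 ]
 [  0.         616.11369757 248.24670326]
 [  0.           0.           1.        ]] [ 228.77643928  233.93206369 1575.0598104 ] [-0.69601129  0.71112816 -0.07131926  0.06912738]
```

View pics/scene0.png

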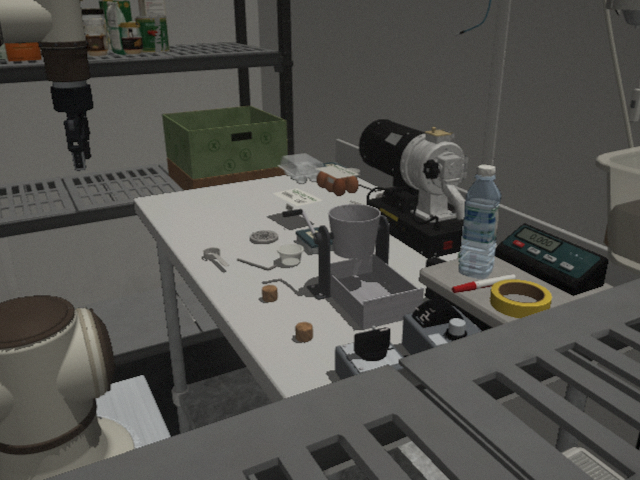

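View pics/top0.png

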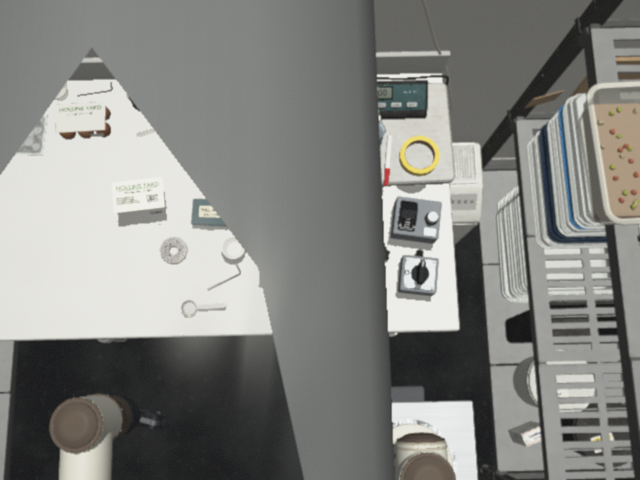

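Run:
```python
from h import *
c=cv2.imread("pics/scene0_raw.png")
cv2.imwrite("pics/c1.png",cv2.resize(c[190:390,230:480],None,fx=3,fy=3,interpolation=cv2.INTER_CUBIC))
t=cv2.imread("pics/top0_raw.png")
cv2.imwrite("pics/c2.png",cv2.resize(t[180:310,375:475],None,fx=4.5,fy=4.5,interpolation=cv2.INTER_CUBIC))
im=get_image("top"); im2=get_image("scene")
for p in [(0,0,0),(500,0,0),(500,300,0)]: print(p,proj(im,p),proj(im2,p))
for u,v in [(270,299),(304,338)]: print(at_z(im2,u,v-4,13))
```

```text
(0, 0, 0) [411.17456187 466.20169733] [ 55.09076973 470.59389697]
(500, 0, 0) [400.99350104 263.89716267] [376.86015112 363.64157788]
(500, 300, 0) [285.38436914 266.33842159] [297.84260834 290.44538375]
[431.57486434 286.97611799  13.        ]
[425.53397943 122.96553427  13.        ]
```

View pics/c1.png

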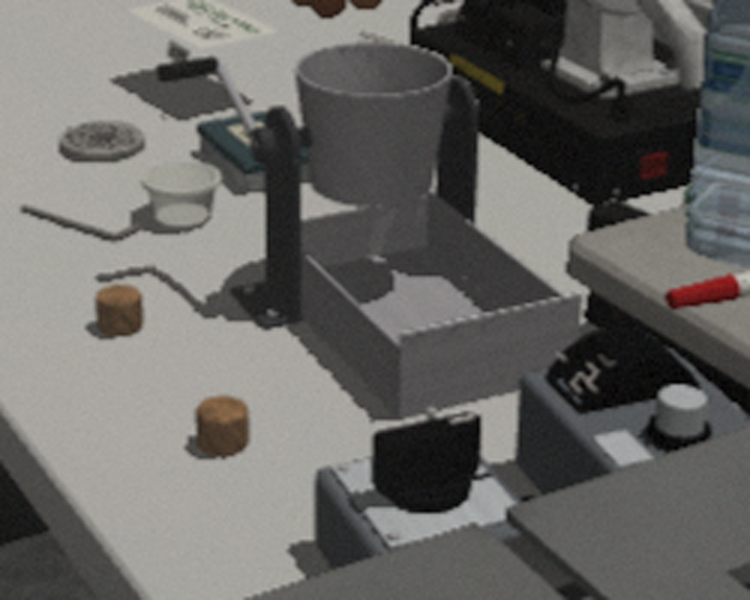

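View pics/c2.png

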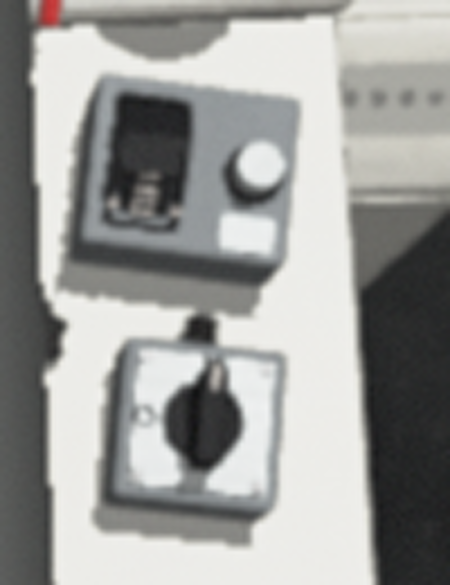

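Run:
```python
from h import *
im=get_image("scene"); tp=get_image("top")
f=lambda a,b:(230+a/3,190+b/3); g=lambda a,b:(375+a/4.5,180+b/4.5)
def S(n,a,b,z): print(n,np.round(at_z(im,*f(a,b),z)).astype(int))
def T(n,a,b,z): print(n,np.round(at_z(tp,*g(a,b),z)).astype(int))
S("rim",374,75,164);S("rimL",297,75,164);S("rimR",451,75,164)
S("trayFR",402,337,60);S("trayBR",578,297,60);S("trayFRbot",400,412,0)
S("grip",188,68,154.5);S("gripL",158,70,154.5);S("gripR",216,66,154.5)
S("lump near",222,425,13);S("lump far",120,310,13);S("foot",265,305,0)
S("hidden TL",300,70,13);S("hid TR",450,70,13);S("hid BL",315,190,13);S("hid BR",435,190,13)
S("beh tray1",430,195,13);S("beh tray2",575,290,13)
S("handle",428,465,75);T("handle",205,420,91);T("nose",217,365,91);T("tail",203,470,91)
for n,a,b in(("c1",128,342),("c2",285,355),("c3",272,495),("c4",115,485)):T(n,a,b,53)
T("btn",263,165,88);S("btn",682,397,88)
for n,a,b in(("c1",105,75),("c2",300,103),("c3",280,255),("c4",85,232)):T(n,a,b,62)
T("knob",203,328,20);T("window",145,200,75)
print(at_z(tp,205,212,25),at_z(tp,232,248,17),at_z(tp,225,275,3))
```

```text
rim [607 253 164]
rimL [562 278 164]
rimR [651 228 164]
trayFR [535  98  60]
trayBR [658  89  60]
trayFRbot [542 109   0]
grip [515 348 154]
gripL [496 355 154]
gripR [534 343 154]
lump near [429 130  13]
lump far [434 294  13]
foot [535 275   0]
hidden TL [767 643  13]
hid TR [887 577  13]
hid BL [647 402  13]
hid BR [728 357  13]
beh tray1 [720 351  13]
beh tray2 [721 169  13]
handle [460 -46  75]
handle [460 -33  91]
nose [490 -41  91]
tail [433 -30  91]
c1 [511   1  53]
c2 [502 -87  53]
c3 [423 -75  53]
c4 [431  12  53]
btn [602 -74  88]
btn [602 -72  88]
c1 [663   7  62]
c2 [ 644 -102   62]
c3 [557 -85  62]
c4 [572  23  62]
knob [524 -48  20]
window [587  -9  75]
[643.26167627 505.85298158  25.        ] [547.99398836 436.36126374  17.        ] [480.15809496 455.90496676   3.        ]
```

```bash
cat >> h.py <<'E'
D=np.array([0,0,-1.])
def plan(target, yaw=None, claw=0.085, p=None, q=None, step=0.048, ang=0.14, pr=True):
    """rows (tool frame) from current pose straight to target; yaw = heading of tool x (rad), tool y down"""
    s=read_state(); p=s["position"] if p is None else np.array(p,float); r0=R.from_quat(s["ee_rot"] if q is None else q)
    if yaw is None: v=r0.as_matrix()[:,0]; yaw=np.arctan2(v[1],v[0])
    x=np.array([np.cos(yaw),np.sin(yaw),0]); r1=R.from_matrix(np.c_[x,D,np.cross(x,D)])
    d=(np.array(target,float)-p)/1000; w=(r0.inv()*r1).as_rotvec()
    n=int(max(1,np.ceil(np.linalg.norm(d)/step),np.ceil(np.linalg.norm(w)/ang)))
    rows=[]
    for i in range(n):
        ri=r0*R.from_rotvec(w*i/n)
        rows.append(list(np.round(ri.inv().apply(d/n),4))+list(np.round(w/n,3))+[claw])
    if pr: print(n,"rows; yaw",round(yaw,3)); [print("["+",".join(f"{float(v):g}" for v in r)+"],") for r in rows]
    return np.array(target,float), r1.as_quat()
E
python3 - <<'E'
from h import *
s=read_state(); M=R.from_quat(s["ee_rot"]).as_matrix(); print(M.round(3)); 
plan((461,-37,200),yaw=np.pi/2-0.11)
plan((461,-37,200),yaw=-np.pi/2-0.11)
E
```

```text
[[-0.249 -0.     0.968]
 [-0.968 -0.001 -0.249]
 [ 0.001 -1.     0.   ]]
22 rows; yaw 1.461
[0.0248,0.0014,0.0207,-0,0.136,-0,0.085],
[0.0218,0.0014,0.0239,-0,0.136,-0,0.085],
[0.0183,0.0014,0.0266,-0,0.136,-0,0.085],
[0.0145,0.0014,0.0289,-0,0.136,-0,0.085],
[0.0105,0.0014,0.0306,-0,0.136,-0,0.085],
[0.0062,0.0014,0.0317,-0,0.136,-0,0.085],
[0.0018,0.0014,0.0323,-0,0.136,-0,0.085],
[-0.0026,0.0014,0.0322,-0,0.136,-0,0.085],
[-0.0069,0.0014,0.0316,-0,0.136,-0,0.085],
[-0.0111,0.0014,0.0303,-0,0.136,-0,0.085],
[-0.0152,0.0014,0.0285,-0,0.136,-0,0.085],
[-0.0189,0.0014,0.0262,-0,0.136,-0,0.085],
[-0.0223,0.0014,0.0234,-0,0.136,-0,0.085],
[-0.0253,0.0014,0.0202,-0,0.136,-0,0.085],
[-0.0278,0.0014,0.0165,-0,0.136,-0,0.085],
[-0.0298,0.0014,0.0126,-0,0.136,-0,0.085],
[-0.0312,0.0014,0.0084,-0,0.136,-0,0.085],
[-0.0321,0.0014,0.0041,-0,0.136,-0,0.085],
[-0.0323,0.0014,-0.0003,-0,0.136,-0,0.085],
[-0.032,0.0014,-0.0047,-0,0.136,-0,0.085],
[-0.031,0.0014,-0.009,-0,0.136,-0,0.085],
[-0.0295,0.0014,-0.0131,-0,0.136,-0,0.085],
15 rows; yaw -1.681
[0.0364,0.0021,0.0304,-0,-0.009,0,0.085],
[0.0367,0.0021,0.03,-0,-0.009,0,0.085],
[0.037,0.0021,0.0297,-0,-0.009,0,0.085],
[0.0372,0.0021,0.0293,-0,-0.009,0,0.085],
[0.0375,0.0021,0.029,-0,-0.009,0,0.085],
[0.0378,0.0021,0.0286,-0,-0.009,0,0.085],
[0.038,0.0021,0.0283,-0,-0.009,0,0.085],
[0.0383,0.0021,0.0279,-0,-0.009,0,0.085],
[0.0386,0.0021,0.0275,-0,-0.009,0,0.085],
[0.0388,0.0021,0.0272,-0,-0.009,0,0.085],
[0.0391,0.0021,0.0268,-0,-0.009,0,0.085],
[0.0393,0.0021,0.0264,-0,-0.009,0,0.085],
[0.0396,0.0021,0.0261,-0,-0.009,0,0.085],
[0.0398,0.0021,0.0257,-0,-0.009,0,0.085],
[0.0401,0.0021,0.0253,-0,-0.009,0,0.085],
```

Call:
{"fn": "play_rows", "kwargs": {"series": [[0.0248,0.0014,0.0207,0,0.136,0,0.05],[0.0218,0.0014,0.0239,0,0.136,0,0.05],[0.0183,0.0014,0.0266,0,0.136,0,0.05],[0.0145,0.0014,0.0289,0,0.136,0,0.05],[0.0105,0.0014,0.0306,0,0.136,0,0.05],[0.0062,0.0014,0.0317,0,0.136,0,0.05],[0.0018,0.0014,0.0323,0,0.136,0,0.05],[-0.0026,0.0014,0.0322,0,0.136,0,0.05],[-0.0069,0.0014,0.0316,0,0.136,0,0.05],[-0.0111,0.0014,0.0303,0,0.136,0,0.05]]}}

```text
clock: 1.3
position: [290.9, 302.2, 215.4]
ee_rot: [0.032, 0.707, -0.706, -0.032]
contact_force: [-0.2, 0.3, 0.1]
gripper_width: 50.0
```

Call:
{"fn": "play_rows", "kwargs": {"series": [[-0.0152,0.0014,0.0285,0,0.136,0,0.05],[-0.0189,0.0014,0.0262,0,0.136,0,0.05],[-0.0223,0.0014,0.0234,0,0.136,0,0.05],[-0.0253,0.0014,0.0202,0,0.136,0,0.05],[-0.0278,0.0014,0.0165,0,0.136,0,0.05],[-0.0298,0.0014,0.0126,0,0.136,0,0.05],[-0.0312,0.0014,0.0084,0,0.136,0,0.05],[-0.0321,0.0014,0.0041,0,0.136,0,0.05],[-0.0323,0.0014,0,0,0.136,0,0.05],[-0.032,0.0014,-0.0047,0,0.136,0,0.05]]}}

```text
clock: 2.3
position: [411.9, -11.6, 203.1]
ee_rot: [0.484, 0.519, -0.512, -0.483]
contact_force: [0.8, 0.3, -0.4]
gripper_width: 49.7
```

Run:
```python
from h import *
print(read_state()["joints"].round(2))
p,q=plan((461,-37,110),yaw=np.pi/2-0.11,claw=0.05,step=0.03)
plan((461,-37,63),yaw=np.pi/2-0.11,claw=0.05,p=p,q=q,step=0.025)
```

```text
[ 0.37  0.04 -0.52 -0.   -1.   -1.87]
4 rows; yaw 1.461
[-0.0073,0.0233,-0.0116,0.002,0.044,0.002,0.05],
[-0.0067,0.0233,-0.012,0.002,0.044,0.002,0.05],
[-0.0061,0.0233,-0.0123,0.002,0.044,0.002,0.05],
[-0.0056,0.0233,-0.0126,0.002,0.044,0.002,0.05],
2 rows; yaw 1.461
[0,0.0235,0,0,0,0,0.05],
[0,0.0235,0,0,0,0,0.05],
```

Call:
{"fn": "play_rows", "kwargs": {"series": [[-0.0073,0.0233,-0.0116,0,0.044,0,0.05],[-0.0067,0.0233,-0.012,0,0.044,0,0.05],[-0.0061,0.0233,-0.0123,0,0.044,0,0.05],[-0.0056,0.0233,-0.0126,0,0.044,0,0.05],[0,0,0,0,0,0,0.05]]}}

```text
clock: 2.8
position: [465.2, -42.0, 108.9]
ee_rot: [0.532, 0.472, -0.461, -0.53]
contact_force: [-0.9, -0.2, 0.5]
gripper_width: 49.8
```

Run:
```python
from h import *
s=read_state();print(s["joints"].round(2),s["position"])
im=shot("top","t1",(380,180,480,310),4.5)
print(proj(im,s["position"]),proj(im,(461,-37,91)))
plan((461,-37,63),yaw=np.pi/2-0.11,claw=0.05,step=0.025)
```

```text
[ 0.26  0.25 -0.54 -0.01 -0.76 -1.95] [465.18917621 -41.97978706 108.86687256]
[425.41915142 269.95182432] [422.16797461 272.88647164]
2 rows; yaw 1.461
[0.0018,0.0236,0.0028,0.007,-0.008,0.005,0.05],
[0.0019,0.0236,0.0027,0.007,-0.008,0.005,0.05],
```

View pics/t1.png

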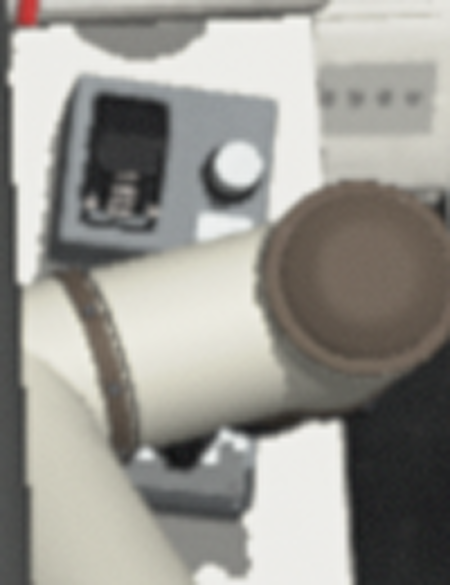

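Call:
{"fn": "play_rows", "kwargs": {"series": [[0.002,0.0236,0.003,0.007,-0.008,0.005,0.05],[0.002,0.0236,0.003,0.007,-0.008,0.005,0.05],[0,0,0,0,0,0,0.01],[0,0,0,0,0,0,0.01],[0,0,0,0,0,0,0.01],[0,0,0,0,0,0,0.01]]}}

```text
clock: 3.45
position: [463.0, -36.8, 68.1]
ee_rot: [0.529, 0.476, -0.469, -0.523]
contact_force: [5.3, 0.5, -17.5]
gripper_width: 14.9
```

Call:
{"fn": "play_rows", "kwargs": {"series": [[0,0,0,0,-0.13,0,0.01],[0,0,0,0,-0.13,0,0.01],[0,0,0,0,-0.13,0,0.01],[0,0,0,0,-0.13,0,0.01],[0,0,0,0,-0.13,0,0.01],[0,0,0,0,-0.13,0,0.01],[0,0,0,0,-0.13,0,0.01],[0,0,0,0,-0.13,0,0.01]]}}

```text
clock: 4.25
position: [463.1, -38.0, 68.1]
ee_rot: [0.217, 0.679, -0.671, -0.204]
contact_force: [6.3, -2.9, -14.6]
gripper_width: 15.1
```

Call:
{"fn": "play_rows", "kwargs": {"series": [[0,0,0,0,-0.13,0,0.01],[0,0,0,0,-0.13,0,0.01],[0,0,0,0,-0.13,0,0.01],[0,0,0,0,-0.13,0,0.01],[0,0,0,0,-0.05,0,0.01],[0,0,0,0,0,0,0.01]]}}

```text
clock: 4.85
position: [463.8, -38.5, 68.3]
ee_rot: [0.02, 0.711, -0.703, -0.002]
contact_force: [5.7, -2.5, -12.6]
gripper_width: 15.0
```

Run:
```python
from h import *
s=read_state();v=R.from_quat(s["ee_rot"]).as_matrix()[:,0];print(s["joints"].round(2),s["position"],np.arctan2(v[1],v[0]),s["wrist_torque"],s["contact_force"])
```

```text
[ 0.27  0.31 -0.6  -0.01 -0.63 -0.29] [463.81409261 -38.50950539  68.28267502] 3.1105504021120267 [-0.82178789 -0.77962499 -2.07646441] [  5.72339811  -2.54340333 -12.59498452]
```

Call:
{"fn": "play_rows", "kwargs": {"series": [[0,0,0,0,0,0,0.05],[0,0,0,0,0,0,0.05],[0,-0.03,0,0,0,0,0.05],[0,-0.04,0,0,0,0,0.06],[0,-0.04,0,0,0,0,0.06],[0.045,0,0,0,0,0,0.07],[0.045,0,0,0,0,0,0.07],[0,0,0,0,0,0,0.07]]}}

```text
clock: 5.65
position: [372.2, -37.2, 189.8]
ee_rot: [0.024, 0.712, -0.702, 0.007]
contact_force: [1.2, -0.0, 0.4]
gripper_width: 70.0
```

Run:
```python
from h import *
s=read_state();print(s["position"])
im=shot("scene","s1",(230,190,480,390),3)
```

```text
[372.22613926 -37.18436028 189.75115812]
```

View pics/s1.png

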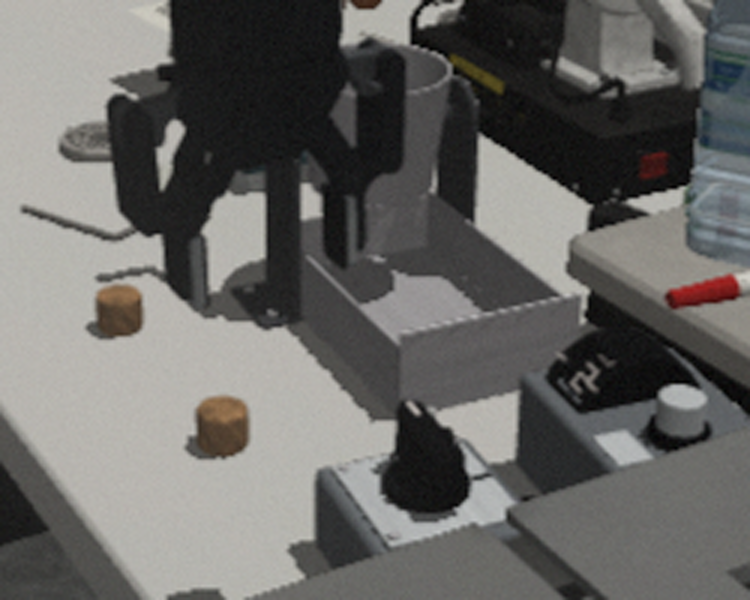

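Run:
```python
from h import *
p,q=plan((429,130,70),yaw=3.1,claw=0.07,step=0.045)
plan((429,130,3),yaw=3.1,claw=0.07,p=p,q=q,step=0.025)
```

```text
5 rows; yaw 3.1
[-0.0089,0.025,-0.0333,0.003,0.004,-0.009,0.07],
[-0.009,0.0248,-0.0334,0.003,0.004,-0.009,0.07],
[-0.0091,0.0247,-0.0335,0.003,0.004,-0.009,0.07],
[-0.0092,0.0245,-0.0336,0.003,0.004,-0.009,0.07],
[-0.0093,0.0243,-0.0337,0.003,0.004,-0.009,0.07],
3 rows; yaw 3.1
[0,0.0223,0,0,0,0,0.07],
[0,0.0223,0,0,0,0,0.07],
[0,0.0223,0,0,0,0,0.07],
```

Call:
{"fn": "play_rows", "kwargs": {"series": [[-0.009,0.025,-0.0333,0.003,0.004,-0.009,0.07],[-0.009,0.0248,-0.0334,0.003,0.004,-0.009,0.07],[-0.009,0.0247,-0.0335,0.003,0.004,-0.009,0.07],[-0.009,0.0245,-0.0336,0.003,0.004,-0.009,0.07],[-0.009,0.0243,-0.0337,0.003,0.004,-0.009,0.07],[0,0,0,0,0,0,0.07]]}}

```text
clock: 6.3
position: [441.1, 140.2, 74.6]
ee_rot: [0.022, 0.709, -0.705, -0.006]
contact_force: [-0.5, -1.1, 0.1]
gripper_width: 70.0
```

Run:
```python
from h import *
plan((429,130,3),yaw=3.1,claw=0.07,step=0.03)
```

```text
3 rows; yaw 3.1
[0.0044,0.0237,0.0037,0.002,0.001,-0.008,0.07],
[0.0042,0.0238,0.0037,0.002,0.001,-0.008,0.07],
[0.0041,0.0238,0.0036,0.002,0.001,-0.008,0.07],
```

Call:
{"fn": "play_rows", "kwargs": {"series": [[0.012,0.005,0.0105,0.003,0,-0.012,0.07],[0,0.02,0,0.002,0,-0.006,0.07],[0,0.02,0,0.001,0.001,-0.004,0.07],[0,0.012,0,0,0,0,0.07],[0,0,0,0,0,0,0.07]]}}

```text
clock: 6.8
position: [428.3, 127.8, 17.3]
ee_rot: [0.015, 0.707, -0.706, -0.014]
contact_force: [-0.0, -0.1, -0.2]
gripper_width: 69.9
```

Run:
```python
from h import *
print(read_state()["position"])
plan((429,130,3),yaw=3.1,claw=0.07,step=0.03)
```

```text
[428.34602155 127.78914612  17.29643038]
1 rows; yaw 3.1
[-0.0005,0.0143,-0.0022,0.002,0.001,-0.001,0.07],
```

Good; down, close, lift.

Call:
{"fn": "play_rows", "kwargs": {"series": [[0,0.013,-0.002,0.002,0.001,0,0.07],[0,0,0,0,0,0,0.02],[0,0,0,0,0,0,0.02],[0,0,0,0,0,0,0.02],[0,0,0,0,0,0,0.02],[0,-0.03,0,0,0,0,0.02],[0,-0.04,0,0,0,0,0.02],[0,-0.045,0,0,0,0,0.02],[0,-0.045,0,0,0,0,0.02],[0,-0.04,0,0,0,0,0.02]]}}

```text
clock: 7.8
position: [424.7, 124.9, 212.8]
ee_rot: [-0.014, -0.706, 0.708, 0.017]
contact_force: [0.2, 0.5, -0.6]
gripper_width: 29.8
```

Run:
```python
from h import *
print(read_state()["position"])
im=shot("scene","s2",(230,140,480,340),3)
plan((607,253,215),yaw=3.1,claw=0.02,step=0.035)
for p in [(607,253,164),(607,260,164)]: print(proj(im,p))
```

```text
[424.68141539 124.93564356 212.76203794]
7 rows; yaw 3.1
[-0.0247,0.001,-0.0191,0,-0,-0.001,0.02],
[-0.0247,0.0009,-0.0191,0,-0,-0.001,0.02],
[-0.0247,0.0009,-0.0191,0,-0,-0.001,0.02],
[-0.0247,0.0008,-0.0191,0,-0,-0.001,0.02],
[-0.0247,0.0008,-0.0191,0,-0,-0.001,0.02],
[-0.0247,0.0008,-0.0191,0,-0,-0.001,0.02],
[-0.0247,0.0007,-0.0191,0,-0,-0.001,0.02],
[354.7584163  214.94332879]
[352.94412683 213.87834763]
```

View pics/s2.png

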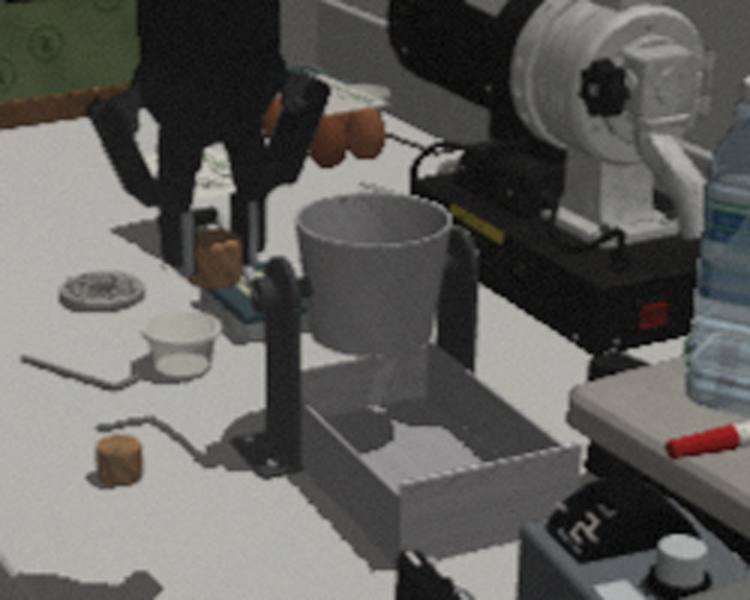

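Call:
{"fn": "play_rows", "kwargs": {"series": [[-0.025,0,-0.0195,0,0,0,0.02],[-0.025,0,-0.0195,0,0,0,0.02],[-0.025,0,-0.0195,0,0,0,0.02],[-0.025,0,-0.0195,0,0,0,0.02],[-0.025,0,-0.0195,0,0,0,0.02],[-0.025,0,-0.0195,0,0,0,0.02],[-0.02,0,-0.015,0,0,0,0.02],[0,0,0,0,0,0,0.02]]}}

```text
clock: 8.65
position: [609.1, 255.3, 229.3]
ee_rot: [0.021, 0.711, -0.702, -0.008]
contact_force: [-0.6, -0.5, -1.4]
gripper_width: 29.9
```

Run:
```python
from h import *
s=read_state();print(s["position"],s["gripper_width"],s["joints"].round(2))
plan((609,256,140),yaw=3.1,claw=0.02,step=0.025)
```

```text
[609.13957702 255.33129078 229.34339846] 29.90003287931305 [ 0.64  0.44  0.08  0.   -1.19 -0.68]
4 rows; yaw 3.1
[0.0005,0.0223,0.0001,0.003,-0,-0.005,0.02],
[0.0003,0.0223,0.0001,0.003,-0,-0.005,0.02],
[0.0002,0.0223,-0,0.003,-0,-0.005,0.02],
[0.0001,0.0223,-0.0001,0.003,-0,-0.005,0.02],
```

Call:
{"fn": "play_rows", "kwargs": {"series": [[0,0.025,0,0.003,0,-0.005,0.02],[0,0.025,0,0.003,0,-0.005,0.02],[0,0.025,0,0.003,0,-0.005,0.02],[0,0.015,0,0.003,0,-0.005,0.02],[0,0,0,0,0,0,0.02],[0,0,0,0,0,0,0.045],[0,0,0,0,0,0,0.045],[0,-0.03,0,0,0,0,0.045],[0,-0.04,0,0,0,0,0.045],[0,-0.035,0,0,0,0,0.045]]}}

```text
clock: 9.65
position: [607.4, 253.7, 244.7]
ee_rot: [-0.013, -0.706, 0.707, 0.017]
contact_force: [1.0, 0.2, 0.1]
gripper_width: 44.9
```

Run:
```python
from h import *
s=read_state();print(s["position"],s["gripper_width"],s["contact_force"])
p,q=plan((434,292,215),yaw=3.1,claw=0.06,step=0.035)
plan((434,292,3),yaw=3.1,claw=0.06,p=p,q=q,step=0.04)
```

```text
[607.37278067 253.69442707 244.70720838] 44.876218450601904 [0.98208991 0.16927363 0.06336437]
6 rows; yaw 3.1
[0.0291,0.0051,-0.0052,-0,-0,0.001,0.06],
[0.0291,0.0051,-0.0052,-0,-0,0.001,0.06],
[0.0291,0.0051,-0.0052,-0,-0,0.001,0.06],
[0.0291,0.005,-0.0052,-0,-0,0.001,0.06],
[0.0291,0.005,-0.0052,-0,-0,0.001,0.06],
[0.0291,0.005,-0.0052,-0,-0,0.001,0.06],
6 rows; yaw 3.1
[0,0.0353,0,0,0,0,0.06],
[0,0.0353,0,0,0,0,0.06],
[0,0.0353,0,0,0,0,0.06],
[0,0.0353,0,0,0,0,0.06],
[0,0.0353,0,0,0,0,0.06],
[0,0.0353,0,0,0,0,0.06],
```

Call:
{"fn": "play_rows", "kwargs": {"series": [[0.029,0.005,-0.005,0,0,0,0.06],[0.029,0.005,-0.005,0,0,0,0.06],[0.029,0.005,-0.005,0,0,0,0.06],[0.029,0.005,-0.005,0,0,0,0.06],[0.029,0.005,-0.005,0,0,0,0.06],[0.025,0.005,-0.005,0,0,0,0.06],[0,0,0,0,0,0,0.06]]}}

```text
clock: 10.35
position: [440.1, 295.1, 233.1]
ee_rot: [0.024, 0.715, -0.698, -0.006]
contact_force: [0.3, 0.1, 0.6]
gripper_width: 60.0
```

Run:
```python
from h import *
s=read_state();print(s["position"],s["gripper_width"])
im=shot("scene","s3",(230,140,480,340),3)
plan((434,292,25),yaw=3.1,claw=0.06,step=0.04)
```

```text
[440.13019721 295.12203124 233.08338686] 60.006222799308986
6 rows; yaw 3.1
[0.0022,0.0347,0.0015,0.004,-0,-0.005,0.06],
[0.002,0.0347,0.0013,0.004,-0,-0.005,0.06],
[0.0019,0.0348,0.0012,0.004,-0,-0.005,0.06],
[0.0017,0.0348,0.0011,0.004,-0,-0.005,0.06],
[0.0016,0.0348,0.0009,0.004,-0,-0.005,0.06],
[0.0014,0.0348,0.0008,0.004,-0,-0.005,0.06],
```

View pics/s3.png

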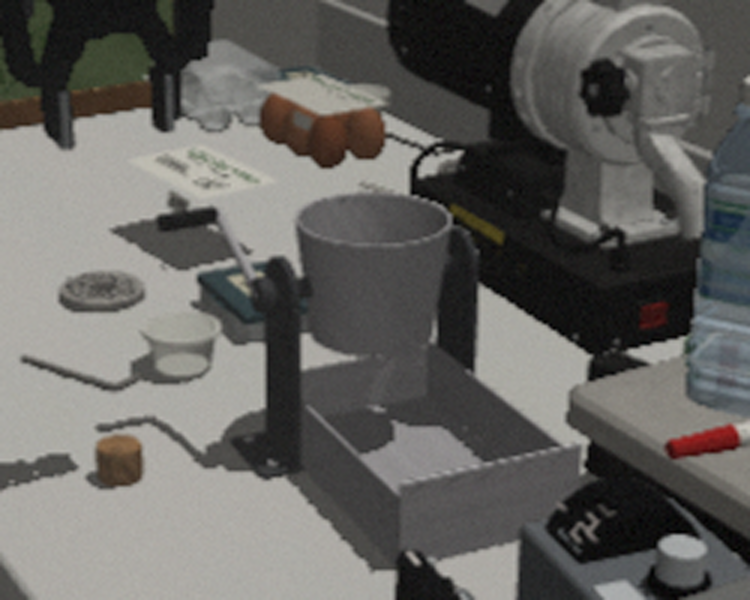

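Call:
{"fn": "play_rows", "kwargs": {"series": [[0.002,0.035,0.0015,0.004,0,-0.006,0.06],[0.002,0.035,0.0013,0.004,0,-0.006,0.06],[0.002,0.035,0.0012,0.004,0,-0.006,0.06],[0.002,0.035,0.001,0.004,0,-0.005,0.06],[0.001,0.035,0.001,0.004,0,-0.005,0.06],[0,0.025,0,0,0,0,0.06],[0,0,0,0,0,0,0.06]]}}

```text
clock: 11.1
position: [448.5, 300.4, 38.1]
ee_rot: [0.022, 0.716, -0.698, -0.009]
contact_force: [-1.2, -0.3, 0.1]
gripper_width: 60.4
```

Run:
```python
from h import *
s=read_state();print(s["position"],s["gripper_width"],s["contact_force"])
im=get_image("scene")
f=lambda a,b:(230+a/3,140+b/3)
print("hub",at_z(im,*f(265,290),122),"grip",at_z(im,*f(188,218),154.5),"arm end",at_z(im,*f(220,215),154.5), "lump",at_z(im,*f(119,460),13))
for n,p in dict(grip=(515,348,154.5),gripP=(520,337,154.5),axle515=(515,264,122),axle530=(530,263,122)).items(): q=proj(im,p); print(n,(q-[230,140])*3)
plan((434,292,3),yaw=3.1,claw=0.06,step=0.04)
```

```text
[448.5455528  300.42516715  38.13969836] 60.41355855192092 [-1.2334468  -0.2928365   0.13266195]
hub [537.6049333  277.84528749 122.        ] grip [515.36768368 348.40963224 154.5       ] arm end [537.33064058 343.10726431 154.5       ] lump [433.85269011 293.84246698  13.        ]
grip [187.77632067 218.26916319]
gripP [201.35101071 221.90171804]
axle515 [244.49094751 303.4340453 ]
axle530 [265.38348527 299.66785703]
2 rows; yaw 3.1
[0.0079,0.0182,0.0055,0.014,-0.001,-0.011,0.06],
[0.0078,0.0183,0.0053,0.014,-0.001,-0.011,0.06],
```

Call:
{"fn": "play_rows", "kwargs": {"series": [[0.014,0.002,0.009,0.025,0,-0.02,0.06],[0.002,0.01,0.001,0.005,0,-0.004,0.06],[0,0.01,0,0,0,0,0.06],[0,0,0,0,0,0,0.06]]}}

```text
clock: 11.55
position: [435.3, 294.4, 21.3]
ee_rot: [0.016, 0.708, -0.706, -0.014]
contact_force: [-0.0, -1.4, 0.9]
gripper_width: 59.6
```

Run:
```python
from h import *
s=read_state();print(s["position"],s["gripper_width"],s["contact_force"])
plan((434,293,3),yaw=3.1,claw=0.06,step=0.04)
```

```text
[435.27107739 294.39469269  21.28495913] 59.580939193276656 [-0.04032325 -1.37483135  0.8550675 ]
1 rows; yaw 3.1
[0.0013,0.0183,0.0015,0.004,-0.002,-0.003,0.06],
```

Call:
{"fn": "play_rows", "kwargs": {"series": [[0.0015,0.017,0.0015,0.003,0,-0.003,0.06],[0,0,0,0,0,0,0.02],[0,0,0,0,0,0,0.02],[0,0,0,0,0,0,0.02],[0,0,0,0,0,0,0.02],[0,-0.03,0,0,0,0,0.02],[0,-0.045,0,0,0,0,0.02],[0,-0.05,0,0,0,0,0.02],[0,-0.05,0,0,0,0,0.02],[0,-0.04,0,0,0,0,0.02]]}}

```text
clock: 12.55
position: [432.3, 291.3, 224.3]
ee_rot: [-0.013, -0.705, 0.709, 0.017]
contact_force: [0.3, 1.1, -0.5]
gripper_width: 30.2
```

Run:
```python
from h import *
s=read_state();print(s["position"],s["gripper_width"],s["contact_force"])
plan((609,256,235),yaw=3.1,claw=0.02,step=0.03)
```

```text
[432.33931623 291.33146681 224.33259125] 30.211179616262356 [ 0.34230132  1.12861979 -0.47713592]
7 rows; yaw 3.1
[-0.0254,-0.0016,0.004,-0.001,-0,0.001,0.02],
[-0.0254,-0.0016,0.004,-0.001,-0,0.001,0.02],
[-0.0254,-0.0016,0.004,-0.001,-0,0.001,0.02],
[-0.0254,-0.0016,0.004,-0.001,-0,0.001,0.02],
[-0.0254,-0.0016,0.004,-0.001,-0,0.001,0.02],
[-0.0254,-0.0016,0.004,-0.001,-0,0.001,0.02],
[-0.0254,-0.0015,0.004,-0.001,-0,0.001,0.02],
```

Call:
{"fn": "play_rows", "kwargs": {"series": [[-0.0255,0,0.004,0,0,0,0.02],[-0.0255,0,0.004,0,0,0,0.02],[-0.0255,0,0.004,0,0,0,0.02],[-0.0255,0,0.004,0,0,0,0.02],[-0.0255,0,0.004,0,0,0,0.02],[-0.0255,0,0.004,0,0,0,0.02],[-0.02,0,0.003,0,0,0,0.02],[0,0,0,0,0,0,0.02]]}}

```text
clock: 13.35
position: [611.9, 257.8, 239.1]
ee_rot: [0.018, 0.711, -0.703, -0.01]
contact_force: [-0.2, -0.7, -0.5]
gripper_width: 29.6
```

Run:
```python
from h import *
s=read_state();print(s["position"],s["gripper_width"],s["contact_force"])
plan((609,256,145),yaw=3.1,claw=0.02,step=0.03)
```

```text
[611.89392527 257.81646441 239.09754234] 29.62806789415325 [-0.24042689 -0.67392089 -0.52968522]
4 rows; yaw 3.1
[0.001,0.0235,0.0008,0.003,0,-0.003,0.02],
[0.0009,0.0235,0.0007,0.003,0,-0.003,0.02],
[0.0008,0.0235,0.0006,0.003,0,-0.003,0.02],
[0.0008,0.0235,0.0006,0.003,0,-0.003,0.02],
```

Call:
{"fn": "play_rows", "kwargs": {"series": [[0.001,0.025,0.001,0.003,0,-0.003,0.02],[0.001,0.025,0.001,0.003,0,-0.003,0.02],[0,0.025,0,0.003,0,-0.003,0.02],[0,0.015,0,0.003,0,-0.003,0.02],[0,0,0,0,0,0,0.02],[0,0,0,0,0,0,0.045],[0,0,0,0,0,0,0.045],[0,-0.03,0,0,0,0,0.045],[0,-0.045,0,0,0,0,0.045],[0,-0.045,0,0,0,0,0.045]]}}

```text
clock: 14.35
position: [606.3, 255.9, 269.6]
ee_rot: [-0.012, -0.706, 0.708, 0.016]
contact_force: [0.7, 0.8, -0.3]
gripper_width: 44.9
```

Run:
```python
from h import *
s=read_state();print(s["position"],s["gripper_width"],s["contact_force"],s["joints"].round(2))
plan((515,345,255),yaw=-1.64,claw=0.045,step=0.04)
```

```text
[606.31213952 255.9337649  269.61590134] 44.94281164228066 [ 0.66890643  0.82147515 -0.34848203] [ 0.64  0.42  0.17 -0.   -1.32 -0.68]
12 rows; yaw -1.64
[0.0079,0.0013,-0.0071,0,-0.128,0.001,0.045],
[0.0069,0.0012,-0.0081,0,-0.128,0.001,0.045],
[0.0058,0.0012,-0.0089,0,-0.128,0.001,0.045],
[0.0046,0.0012,-0.0096,0,-0.128,0.001,0.045],
[0.0034,0.0012,-0.0101,0,-0.128,0.001,0.045],
[0.0021,0.0012,-0.0104,0,-0.128,0.001,0.045],
[0.0007,0.0012,-0.0106,0,-0.128,0.001,0.045],
[-0.0007,0.0012,-0.0106,0,-0.128,0.001,0.045],
[-0.002,0.0012,-0.0104,0,-0.128,0.001,0.045],
[-0.0033,0.0012,-0.0101,0,-0.128,0.001,0.045],
[-0.0046,0.0012,-0.0096,0,-0.128,0.001,0.045],
[-0.0058,0.0012,-0.0089,0,-0.128,0.001,0.045],
```

Call:
{"fn": "play_rows", "kwargs": {"series": [[0.008,0.001,-0.007,0,-0.128,0,0.045],[0.007,0.001,-0.008,0,-0.128,0,0.045],[0.006,0.001,-0.009,0,-0.128,0,0.045],[0.0045,0.001,-0.0095,0,-0.128,0,0.045],[0.0035,0.001,-0.01,0,-0.128,0,0.045],[0.002,0.001,-0.0105,0,-0.128,0,0.045],[0.0005,0.001,-0.0105,0,-0.128,0,0.045],[-0.0005,0.001,-0.0105,0,-0.128,0,0.045],[-0.002,0.001,-0.0105,0,-0.128,0,0.045],[-0.0035,0.001,-0.01,0,-0.128,0,0.045]]}}

```text
clock: 15.35
position: [533.2, 333.7, 289.4]
ee_rot: [0.409, -0.564, 0.565, -0.442]
contact_force: [-0.5, -0.9, -0.3]
gripper_width: 44.8
```

Call:
{"fn": "play_rows", "kwargs": {"series": [[-0.0045,0.001,-0.0095,0,-0.128,0,0.045],[-0.006,0.001,-0.009,0,-0.128,0,0.045],[0,0,0,0,0,0,0.045]]}}

```text
clock: 15.65
position: [516.5, 349.7, 292.6]
ee_rot: [-0.478, 0.5, -0.505, 0.516]
contact_force: [0.3, -0.5, -0.6]
gripper_width: 45.0
```

Run:
```python
from h import *
s=read_state();print(s["position"],s["gripper_width"],s["contact_force"],s["joints"].round(2))
im=shot("scene","s4",(230,140,480,340),3)
plan((515,345,200),yaw=-1.64,claw=0.045,step=0.04)
```

```text
[516.53982319 349.73184911 292.62511677] 45.01292255448439 [ 0.2943646  -0.49751945 -0.63998699] [ 0.86  0.32  0.06  0.01 -1.26  0.7 ]
3 rows; yaw -1.64
[0.0025,0.0309,-0.002,-0.014,0.019,-0.012,0.045],
[0.0022,0.0309,-0.0015,-0.014,0.019,-0.012,0.045],
[0.0019,0.0309,-0.001,-0.014,0.019,-0.012,0.045],
```

View pics/s4.png

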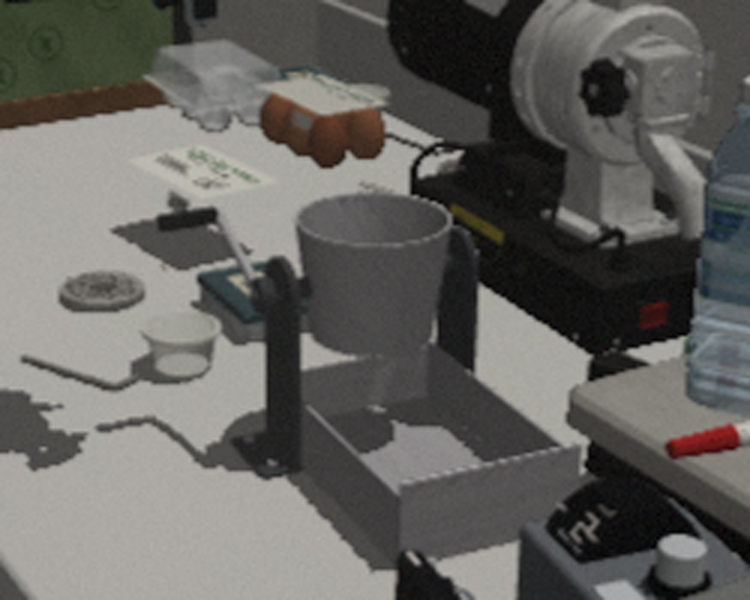

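Run:
```python
from h import *
im=get_image("scene")
f=lambda a,b:(230+a/3,140+b/3)
for n,a,b,z in (("FL",303,408,50),("FR",401,487,50),("FR60",401,487,60),("BR60",579,447,60),("BR50",579,447,50),("FRbot",400,562,0),("footR",297,470,0),("footL",235,440,0),("footM",272,476,0)): print(n,at_z(im,*f(a,b),z).round())
p,q=plan((515,347,200),yaw=-1.68,claw=0.05,step=0.04)
plan((515,347,136),yaw=-1.68,claw=0.05,step=0.04,p=p,q=q)
```

```text
FL [544. 238.  50.]
FR [544. 114.  50.]
FR60 [534.  99.  60.]
BR60 [659.  89.  60.]
BR50 [671. 104.  50.]
FRbot [542. 109.   0.]
footR [544. 245.   0.]
footL [527. 305.   0.]
footM [525. 245.   0.]
3 rows; yaw -1.68
[0.0017,0.0308,-0.0021,-0.014,0.032,-0.012,0.05],
[0.0014,0.0308,-0.0016,-0.014,0.032,-0.012,0.05],
[0.0011,0.0308,-0.0012,-0.014,0.032,-0.012,0.05],
2 rows; yaw -1.68
[0,0.032,0,0,0,0,0.05],
[0,0.032,0,0,0,0,0.05],
```

Call:
{"fn": "play_rows", "kwargs": {"series": [[0.0015,0.031,-0.002,-0.02,0.032,-0.018,0.05],[0.0015,0.031,-0.0015,-0.012,0.03,-0.012,0.05],[0.001,0.028,-0.001,-0.008,0.028,-0.006,0.05],[0,0,0,0,0,0,0.05]]}}

```text
clock: 16.15
position: [518.0, 346.4, 204.3]
ee_rot: [0.467, -0.528, 0.529, -0.472]
contact_force: [0.9, 0.4, -0.4]
gripper_width: 49.8
```

Run:
```python
from h import *
s=read_state();print(s["position"],s["gripper_width"],s["contact_force"])
plan((515,345,136),yaw=-1.66,claw=0.05,step=0.03)
```

```text
[517.96623288 346.40766391 204.26126012] 49.81667269243857 [ 0.87640078  0.3686478  -0.42994341]
3 rows; yaw -1.66
[0.0007,0.0227,-0.0011,-0.002,-0.01,-0.002,0.05],
[0.0006,0.0227,-0.001,-0.002,-0.01,-0.002,0.05],
[0.0006,0.0228,-0.001,-0.002,-0.01,-0.002,0.05],
```

Descend over the rod, then close onto it to locate it (a light pinch shows any offset).

Call:
{"fn": "play_rows", "kwargs": {"series": [[0.001,0.023,-0.001,-0.002,-0.01,-0.002,0.05],[0.001,0.023,-0.001,-0.002,-0.01,-0.002,0.05],[0.0005,0.02,-0.001,-0.002,-0.01,-0.002,0.05],[0,0,0,0,0,0,0.05]]}}

```text
clock: 16.55
position: [520.1, 345.4, 143.6]
ee_rot: [0.473, -0.521, 0.524, -0.48]
contact_force: [-0.5, -0.8, -0.7]
gripper_width: 50.0
```

Run:
```python
from h import *
s=read_state();print(s["position"],s["gripper_width"],s["contact_force"])
im=shot("scene","s5",(255,160,375,260),6)
```

```text
[520.14179915 345.43693919 143.56285234] 49.96980951383312 [-0.49292168 -0.80929794 -0.70904133]
```

View pics/s5.png

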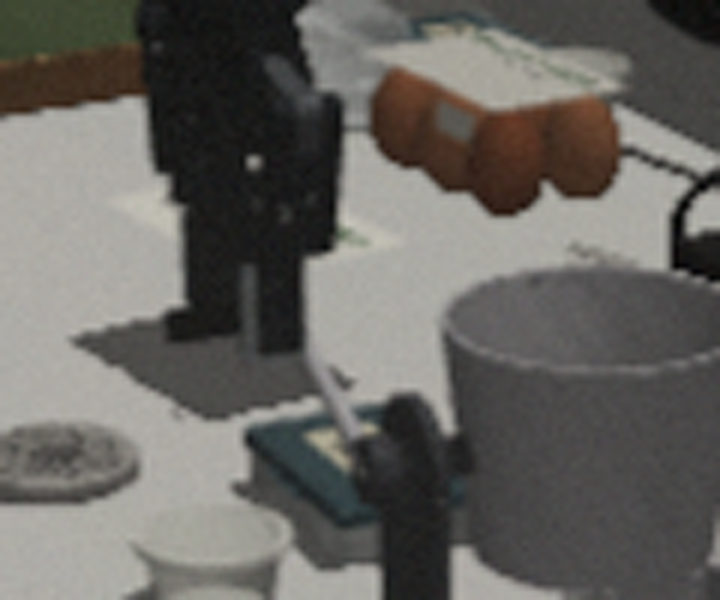

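Call:
{"fn": "play_rows", "kwargs": {"series": [[0.0005,0.008,-0.008,0,-0.01,0,0.05],[0,0,0,0,0,0,0.024],[0,0,0,0,0,0,0.024],[0,0,0,0,0,0,0.024]]}}

```text
clock: 17.0
position: [515.5, 348.7, 143.4]
ee_rot: [0.47, -0.518, 0.521, -0.488]
contact_force: [0.4, -0.2, -0.7]
gripper_width: 23.7
```

```bash
cat > arc.py <<'E'
from h import *
import sys
def arc(phis,Y0,x0=513,kx=0.08,off=20,dy=0,claw=0.024,r=80):
    s=read_state(); p=s["position"]; print(p,s["gripper_width"],s["contact_force"].round(1))
    M=R.from_quat(s["ee_rot"]).as_matrix()
    for ph in phis:
        a=np.radians(ph); y=Y0+r*np.sin(a); t=np.array([x0-kx*(Y0+73-y),y+dy,122+r*np.cos(a)-off])
        d=M.T@(t-p)/1000; p=t; print("["+",".join(f"{v:g}" for v in d.round(4))+",0,0,0,%g],"%claw)
E
python3 -c "
from arc import *
arc([58,48,38,28,18,8,0],272)"
```

```text
[515.50329655 348.65927916 143.40521091] 23.744813792970476 [ 0.4 -0.2 -0.7]
[0.009,-0.0012,-0.0022,0,0,0,0.024],
[0.0082,-0.0113,0.0002,0,0,0,0.024],
[0.0101,-0.0097,0.0002,0,0,0,0.024],
[0.0116,-0.0078,0.0002,0,0,0,0.024],
[0.0128,-0.0056,0.0001,0,0,0,0.024],
[0.0136,-0.0033,0.0001,0,0,0,0.024],
[0.0112,-0.001,0,0,0,0,0.024],
```

Call:
{"fn": "play_rows", "kwargs": {"series": [[0.009,-0.001,-0.002,0,0,0,0.024],[0.008,-0.011,0,0,0,0,0.024],[0.01,-0.01,0,0,0,0,0.024],[0.0115,-0.008,0,0,0,0,0.024],[0.013,-0.0055,0,0,0,0,0.024],[0,0,0,0,0,0,0.024]]}}

```text
clock: 17.6
position: [510.7, 303.2, 187.4]
ee_rot: [-0.462, 0.519, -0.518, 0.499]
contact_force: [-0.0, 0.6, -0.1]
gripper_width: 23.9
```

Run:
```python
from arc import *
arc([10,0,-10,-20,-30,-40],272)
shot("scene","s6",(255,140,415,260),5)
```

```text
[510.65021546 303.24732349 187.38779185] 23.943591876755875 [-0.   0.6 -0.1]
[0.0177,0.0059,-0.0012,0,0,0,0.024],
[0.0139,-0.0018,0,0,0,0,0.024],
[0.014,0.0007,-0.0001,0,0,0,0.024],
[0.0136,0.0031,-0.0001,0,0,0,0.024],
[0.0129,0.0054,-0.0002,0,0,0,0.024],
[0.0118,0.0075,-0.0003,0,0,0,0.024],
```

View pics/s6.png

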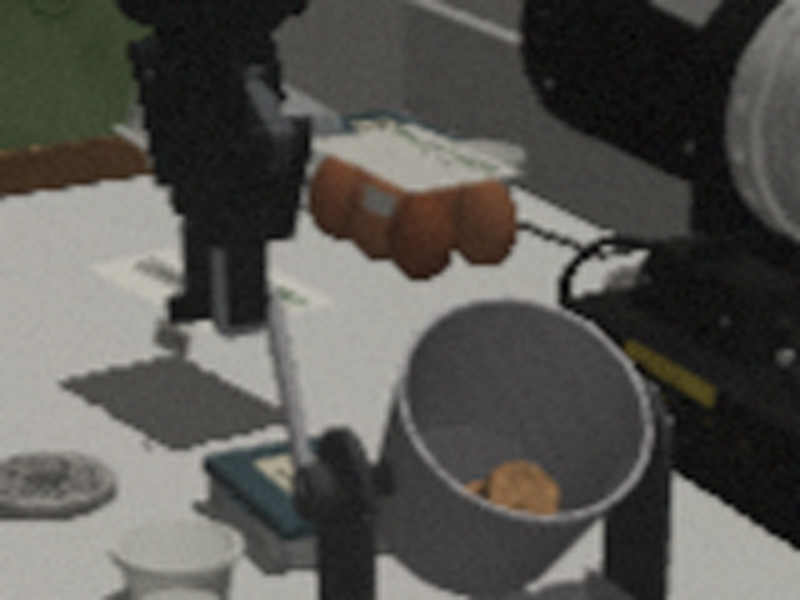

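Call:
{"fn": "play_rows", "kwargs": {"series": [[0.004,0.01,0,0,0,0,0.024],[0.014,0.002,-0.001,0,0,0,0.024],[0.014,0,0,0,0,0,0.024],[0.014,0.001,0,0,0,0,0.024],[0.0135,0.003,0,0,0,0,0.024],[0,0,0,0,0,0,0.024]]}}

```text
clock: 18.25
position: [505.1, 240.8, 164.6]
ee_rot: [-0.463, 0.52, -0.518, 0.498]
contact_force: [0.8, 0.5, 0.2]
gripper_width: 24.1
```

Run:
```python
from arc import *
arc([-20,-30,-40,-50,-60,-66],270)
```

```text
[505.12503523 240.77590792 164.61538846] 24.10144987774136 [0.8 0.5 0.2]
[-0.0023,-0.0125,0.0001,0,0,0,0.024],
[0.0129,0.0054,-0.0002,0,0,0,0.024],
[0.0118,0.0076,-0.0003,0,0,0,0.024],
[0.0103,0.0095,-0.0003,0,0,0,0.024],
[0.0085,0.0111,-0.0004,0,0,0,0.024],
[0.0041,0.0073,-0.0002,0,0,0,0.024],
```

Call:
{"fn": "play_rows", "kwargs": {"series": [[0.0125,0,0,0,0,0,0.024],[0.012,0.002,0,0,0,0,0.024],[0.011,0.006,0,0,0,0,0.024],[0.01,0.01,0,0,0,0,0.024],[0,0,0,0,0,0,0.024]]}}

```text
clock: 18.75
position: [501.5, 195.6, 140.8]
ee_rot: [-0.461, 0.522, -0.517, 0.499]
contact_force: [1.0, 1.2, -0.9]
gripper_width: 23.9
```

Run:
```python
from arc import *
arc([-50,-60,-66],270)
```

```text
[501.52798846 195.55013725 140.75283808] 23.936476834980464 [ 1.   1.2 -0.9]
[-0.0137,-0.0121,0.0001,0,0,0,0.024],
[0.0085,0.011,-0.0004,0,0,0,0.024],
[0.0041,0.0073,-0.0002,0,0,0,0.024],
```

Call:
{"fn": "play_rows", "kwargs": {"series": [[0.006,0.003,0,0,0,0,0.024],[0.004,0,0,0,0,0,0.024],[0,0,0,0,0,0,0.024]]}}

```text
clock: 19.05
position: [501.5, 194.0, 136.7]
ee_rot: [-0.455, 0.525, -0.513, 0.505]
contact_force: [0.6, -0.6, 0.5]
gripper_width: 24.1
```

Run:
```python
from arc import *
arc([-66],270)
shot("scene","s7",(230,160,480,340),3.2)
```

```text
[501.45037587 194.0366277  136.74778276] 24.083291723326987 [ 0.6 -0.6  0.5]
[-0.0027,0.0024,-0.0004,0,0,0,0.024],
```

View pics/s7.png

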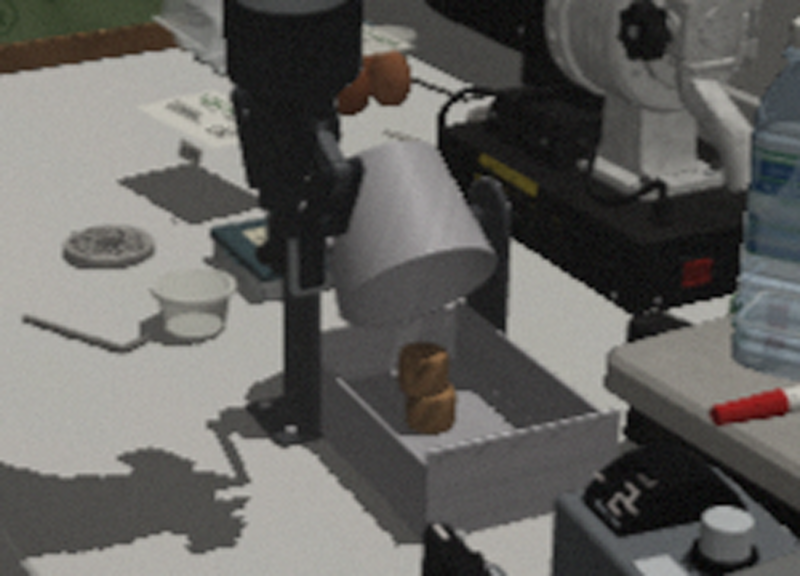

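Call:
{"fn": "play_rows", "kwargs": {"series": [[0.006,0.001,0,0,0,0,0.024],[0.006,0,0,0,0,0,0.024],[0,0,0,0,0,0,0.024]]}}

```text
clock: 19.4
position: [501.7, 194.8, 136.9]
ee_rot: [-0.447, 0.528, -0.508, 0.513]
contact_force: [0.3, -0.4, -0.2]
gripper_width: 24.1
```

Run:
```python
from arc import *
s=read_state();M=R.from_quat(s["ee_rot"]).as_matrix();print(M.round(3))
arc([-56,-44,-32,-20,-8,4],274,x0=514,dy=6,off=22)
plan(s["position"],yaw=-1.66)
```

```text
[[-0.074  0.05   0.996]
 [-0.993  0.084 -0.078]
 [-0.087 -0.995  0.044]]
[501.66674399 194.75047401 136.85883102] 24.105652560201104 [ 0.3 -0.4 -0.2]
[-0.0196,-0.0062,0.0001,0,0,0,0.024],
[-0.0119,-0.0118,0.0006,0,0,0,0.024],
[-0.0141,-0.0091,0.0005,0,0,0,0.024],
[-0.0157,-0.006,0.0003,0,0,0,0.024],
[-0.0166,-0.0026,0.0002,0,0,0,0.024],
[-0.0168,0.0009,0.0001,0,0,0,0.024],
1 rows; yaw -1.66
[0,0,0,-0.043,0.013,-0.088,0.085],
```

Call:
{"fn": "play_rows", "kwargs": {"series": [[-0.014,-0.006,0,-0.008,0.002,-0.015,0.024],[-0.012,-0.011,0,-0.008,0.002,-0.015,0.024],[-0.014,-0.009,0,-0.008,0.002,-0.015,0.024],[-0.0155,-0.006,0,-0.008,0.002,-0.015,0.024],[-0.0165,-0.003,0,-0.008,0.002,-0.015,0.024],[0,0,0,0,0,0,0.024]]}}

```text
clock: 20.0
position: [504.3, 246.7, 177.8]
ee_rot: [0.486, -0.517, 0.526, -0.469]
contact_force: [0.4, 0.4, -0.3]
gripper_width: 24.4
```

Run:
```python
from arc import *
s=read_state();M=R.from_quat(s["ee_rot"]).as_matrix();print(M.round(3))
arc([0,12,24,36,48],274,x0=514,dy=6,off=22)
```

```text
[[-0.088 -0.009  0.996]
 [-0.996 -0.024 -0.088]
 [ 0.025 -1.    -0.007]]
[504.2719745  246.71326726 177.77473565] 24.402937431681366 [ 0.4  0.4 -0.3]
[-0.0334,-0.0031,0.0009,0,0,0,0.024],
[-0.0167,0.0013,-0.0001,0,0,0,0.024],
[-0.0161,0.0048,-0.0001,0,0,0,0.024],
[-0.0147,0.008,-0.0001,0,0,0,0.024],
[-0.0127,0.0109,-0,0,0,0,0.024],
```

Call:
{"fn": "play_rows", "kwargs": {"series": [[-0.016,-0.002,0,0,0,0,0.024],[-0.0165,0,0,0,0,0,0.024],[-0.0165,0.002,0,0,0,0,0.024],[-0.016,0.004,0,0,0,0,0.024],[0,0,0,0,0,0,0.024]]}}

```text
clock: 20.5
position: [509.3, 311.5, 169.9]
ee_rot: [0.487, -0.517, 0.527, -0.467]
contact_force: [0.1, 0.5, 0.1]
gripper_width: 24.3
```

Run:
```python
from arc import *
s=read_state();M=R.from_quat(s["ee_rot"]).as_matrix();print(M.round(3))
arc([36,48,58,66],274,x0=514,dy=6,off=22)
```

```text
[[-0.09  -0.013  0.996]
 [-0.995 -0.029 -0.09 ]
 [ 0.03  -0.999 -0.01 ]]
[509.29580806 311.51027877 169.91601513] 24.278882578311023 [0.1 0.5 0.1]
[-0.0158,0.0047,0.0013,0,0,0,0.024],
[-0.0128,0.0108,-0,0,0,0,0.024],
[-0.0088,0.0109,0,0,0,0,0.024],
[-0.0056,0.0097,0,0,0,0,0.024],
```

Call:
{"fn": "play_rows", "kwargs": {"series": [[-0.0155,0.004,0.001,0,0,0,0.024],[-0.0125,0.01,0,0,0,0,0.024],[-0.009,0.01,0,0,0,0,0.024],[-0.006,0.006,0,0,0,0,0.024],[-0.005,0,0,0,0,0,0.024],[-0.005,0,0,0,0,0,0.024]]}}

```text
clock: 21.1
position: [512.0, 349.5, 134.0]
ee_rot: [0.501, -0.51, 0.533, -0.452]
contact_force: [-0.6, -14.7, 11.0]
gripper_width: 24.1
```

Call:
{"fn": "play_rows", "kwargs": {"series": [[-0.006,0,0,0,0,0,0.024],[-0.006,0,0,0,0,0,0.024]]}}

```text
clock: 21.3
position: [511.8, 349.0, 133.8]
ee_rot: [0.509, -0.506, 0.538, -0.442]
contact_force: [0.5, -16.7, 8.1]
gripper_width: 24.3
```

Call:
{"fn": "play_rows", "kwargs": {"series": [[0.004,0,0,0,0,0,0.024],[0,0,0,0,0,0,0.045],[0,0,0,0,0,0,0.045]]}}

```text
clock: 21.6
position: [511.8, 345.1, 132.4]
ee_rot: [0.509, -0.506, 0.538, -0.442]
contact_force: [-0.1, -0.2, -0.9]
gripper_width: 44.8
```

Run:
```python
from h import *
s=read_state();print(s["position"],s["gripper_width"],s["contact_force"])
print(R.from_quat(s["ee_rot"]).as_matrix().round(3))
p,q=plan((508,348,215),yaw=-1.66,claw=0.045,step=0.03)
```

```text
[511.79816126 345.06774292 132.37733189] 44.78341342007099 [-0.10800466 -0.22040555 -0.94409076]
[[-0.091 -0.04   0.995]
 [-0.991 -0.097 -0.094]
 [ 0.1   -0.995 -0.031]]
3 rows; yaw -1.66
[0.0019,-0.0274,-0.0022,0.01,-0.001,0.033,0.045],
[0.001,-0.0275,-0.0019,0.01,-0.001,0.033,0.045],
[0.0001,-0.0275,-0.0016,0.01,-0.001,0.033,0.045],
```

Call:
{"fn": "play_rows", "kwargs": {"series": [[0.002,-0.0275,-0.002,0.01,0,0.033,0.045],[0.001,-0.0275,-0.002,0.01,0,0.033,0.045],[0,-0.035,-0.0015,0.01,0,0.033,0.045],[0,-0.03,0,0,0,0,0],[0,0,0,0,0,0,0]]}}

```text
clock: 22.1
position: [507.7, 353.4, 253.6]
ee_rot: [-0.476, 0.523, -0.52, 0.478]
contact_force: [0.2, -0.3, -0.8]
gripper_width: 17.0
```

Run:
```python
from h import *
s=read_state();print(s["position"],s["gripper_width"],s["contact_force"])
p,q=plan((602,-73,220),yaw=-1.66,claw=0,step=0.046)
```

```text
[507.71931218 353.36640004 253.61261052] 16.952776790854056 [ 0.21587025 -0.25641636 -0.78206406]
10 rows; yaw -1.66
[0.0416,0.0031,0.0132,0,-0,-0.001,0],
[0.0416,0.0031,0.0132,0,-0,-0.001,0],
[0.0416,0.0032,0.0132,0,-0,-0.001,0],
[0.0416,0.0032,0.0132,0,-0,-0.001,0],
[0.0416,0.0032,0.0132,0,-0,-0.001,0],
[0.0416,0.0032,0.0132,0,-0,-0.001,0],
[0.0416,0.0033,0.0132,0,-0,-0.001,0],
[0.0416,0.0033,0.0132,0,-0,-0.001,0],
[0.0416,0.0033,0.0132,0,-0,-0.001,0],
[0.0416,0.0033,0.0132,0,-0,-0.001,0],
```

Call:
{"fn": "play_rows", "kwargs": {"series": [[0.0415,0.002,0.013,0,0,0,0],[0.0415,0.002,0.013,0,0,0,0],[0.0415,0.002,0.013,0,0,0,0],[0.0415,0.003,0.013,0,0,0,0],[0.0415,0.003,0.013,0,0,0,0],[0.0415,0.003,0.013,0,0,0,0],[0.0415,0.003,0.013,0,0,0,0],[0.0415,0.003,0.013,0,0,0,0],[0.038,0.003,0.012,0,0,0,0],[0,0,0,0,0,0,0]]}}

```text
clock: 23.1
position: [596.0, -27.0, 217.5]
ee_rot: [-0.475, 0.523, -0.515, 0.485]
contact_force: [0.0, -0.0, 0.1]
gripper_width: 0.1
```

Run:
```python
from h import *
s=read_state();print(s["position"],s["gripper_width"],s["contact_force"])
im=shot("scene","s8",(350,190,480,340),4)
c=cv2.imread("pics/s8_raw.png"); a=cv2.resize(c[200:330,325:375],None,fx=4,fy=4,interpolation=cv2.INTER_CUBIC)
b=cv2.resize(cv2.imread("pics/top0_raw.png")[190:235,390:440],None,fx=8,fy=8,interpolation=cv2.INTER_CUBIC)
d=cv2.resize(cv2.imread("pics/s1_raw.png")[292:330,405:475],None,fx=8,fy=8,interpolation=cv2.INTER_CUBIC)
e=cv2.resize(c[205:330,310:470],None,fx=3,fy=3,interpolation=cv2.INTER_CUBIC)
W=np.zeros((600,800,3),np.uint8)
def put(i,x,y):
    i=i[:600-y,:800-x]; W[y:y+i.shape[0],x:x+i.shape[1]]=i
put(b,0,0); put(d,400,0); put(e[:,:],320,310)
# unrotate digit: rotate crop d
Mr=cv2.getRotationMatrix2D((28,30),-55,1)
put(cv2.resize(cv2.imread("pics/s1_raw.png")[292:332,405:445],None,fx=7,fy=7,interpolation=cv2.INTER_CUBIC),0,320)
cv2.imwrite("pics/m1.png",W)
p,q=plan((602,-73,110),yaw=-1.66,claw=0,step=0.04)
```

```text
[595.98184287 -27.02223425 217.45860921] 0.05883454493521969 [ 0.04492921 -0.00631003  0.08215007]
3 rows; yaw -1.66
[0.0163,0.0356,0.0032,-0,0.004,-0.006,0],
[0.0161,0.0357,0.0033,-0,0.004,-0.006,0],
[0.0158,0.0358,0.0034,-0,0.004,-0.006,0],
```

View pics/m1.png

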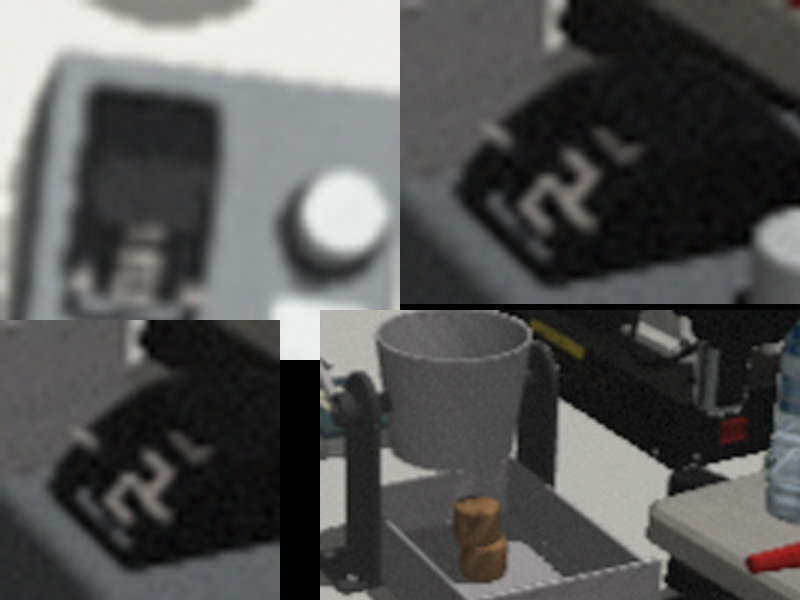

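```bash
cat > dg.py <<'E'
from h import *
def rect(fn,camname="scene",c=(589,-11,75),yaw=-0.13,W=30,H=44,n=1.0):
    im=get_image(camname); img=cv2.imread(fn) if fn else im["color"][:,:,::-1]
    x=np.array([np.cos(yaw),np.sin(yaw),0]); y=np.array([-np.sin(yaw),np.cos(yaw),0]); up=(x+[0,0,1])/np.sqrt(2)
    w,h=int(W/n),int(H/n)
    src=np.float32([proj(im,np.array(c)+sx*W/2*(-y)*1+sy*H/2*up) for sx,sy in((-1,1),(1,1),(1,-1),(-1,-1))])
    M=cv2.getPerspectiveTransform(src,np.float32([[0,0],[w,0],[w,h],[0,h]]))
    return cv2.cvtColor(cv2.warpPerspective(np.ascontiguousarray(img),M,(w,h),flags=cv2.INTER_CUBIC),cv2.COLOR_BGR2GRAY)
def asc(g,lo=40,hi=150):
    ch=" .:-=+*#%@"
    for r in g: print("".join(ch[int(np.clip((v-lo)/(hi-lo),0,.99)*10)] for v in r))
E
python3 - <<'E'
from dg import *
g=rect("pics/s1_raw.png",W=56,H=50); print(g.min(),g.max()); asc(g,np.percentile(g,30),g.max())
E
```

```text
7 127
                                                        
        .....                                           
  ..........                                            
::------:...                                            
==+++==-:..                                             
++++==-:.                                               
++++=-:.                                                
+++=-:.                                                 
++==-.                                                  
++=-:.                                                  
+=-:.                             .::.                  
+=-:.                           .:--:.                  
+=-:                   .::::::.:-===:.                  
+=:.                 .:-=====--==+=-:.                  
=-:.                 .:-========++=-:                   
=-.                   ..::::::-----.                    
=:.                            ....                     
-:.                                                     
-.                                                      
:.         
[... 1055 characters left out ...]
          :=+*##
.         .:===:..:.:::..:::::::.                :=*####
:         :-+++======--:.....:---:--:.         .-+*#####
-.        .-=++++++++=--:::::-==+++=-.        .-+*######
=:.        .:----------:::..::-====-:.       .-+**######
=:.             .. ......    ....:...       .:=+*######*
=-:..                                      .:=+*########
+=---:..   .                             ..-=**#####*###
**+++===------------------------:--------==+*###########
####*****************+*********+******+****#############
########################################################
########################################################
########################################################
```

Call:
{"fn": "play_rows", "kwargs": {"series": [[0.02,0.03,0.004,0,0.004,-0.006,0],[0.02,0.03,0.004,0,0.004,-0.006,0],[0.004,0.025,0.002,0,0.004,-0.006,0],[0,0,0,0,0,0,0]]}}

```text
clock: 23.6
position: [605.1, -62.5, 131.1]
ee_rot: [0.477, -0.518, 0.521, -0.482]
contact_force: [-0.6, 0.3, 1.0]
gripper_width: -0.3
```

Run:
```python
from h import *
s=read_state();print(s["position"],s["gripper_width"],s["contact_force"])
p,q=plan((602,-73,92),yaw=-1.66,claw=0,step=0.04)
```

```text
[605.09516377 -62.45658951 131.0820524 ] -0.26114382832487587 [-0.59076889  0.27090645  1.0159579 ]
2 rows; yaw -1.66
[0.0054,0.0195,-0.0013,-0.004,0.005,-0.001,0],
[0.0054,0.0195,-0.0012,-0.004,0.005,-0.001,0],
```

Call:
{"fn": "play_rows", "kwargs": {"series": [[0.0054,0.0195,-0.0013,-0.004,0.005,0,0],[0.005,0.0175,-0.0012,-0.004,0.005,0,0],[0,0,0,0,0,0,0]]}}

```text
clock: 23.9
position: [604.7, -67.9, 96.4]
ee_rot: [0.477, -0.52, 0.521, -0.481]
contact_force: [-0.7, -0.1, -0.2]
gripper_width: -0.3
```

Run:
```python
from h import *
s=read_state();print(s["position"],s["gripper_width"],s["contact_force"])
p,q=plan((602,-73,74),yaw=-1.66,claw=0,step=0.04)
```

```text
[604.66326255 -67.93568311  96.43365997] -0.27279059104503045 [-0.67049938 -0.06882163 -0.17548903]
1 rows; yaw -1.66
[0.0053,0.0224,-0.0024,-0.005,0.007,-0.003,0],
```

Call:
{"fn": "play_rows", "kwargs": {"series": [[0.0055,0.006,-0.002,0,0.005,0,0],[0,0.01,0,0,0,0,0],[0,0.006,0,0,0,0,0],[0,0.004,0,0,0,0,0],[0,0.003,0,0,0,0,0]]}}

```text
clock: 24.4
position: [605.3, -71.6, 75.4]
ee_rot: [0.476, -0.517, 0.523, -0.483]
contact_force: [-9.1, 1.4, 23.7]
gripper_width: -0.0
```

Call:
{"fn": "play_rows", "kwargs": {"series": [[0,-0.01,0,0,0,0,0],[0,-0.012,0,0,0,0,0],[0,0,0,0,0,0,0]]}}

```text
clock: 24.7
position: [606.7, -70.9, 100.0]
ee_rot: [0.474, -0.516, 0.524, -0.485]
contact_force: [-0.2, -0.1, 0.2]
gripper_width: -0.1
```

Run:
```python
from dg import *
s=read_state();print(s["position"],s["contact_force"])
g=rect(None,W=56,H=44); asc(g,np.percentile(g,30),g.max())
```

```text
[606.65715806 -70.88805793  99.9500689 ] [-0.24168471 -0.12661128  0.15470496]
:--=====:.                                              
=+***++-:                                               
*****+=-.                                               
****+-::.                                               
***+=-:.                                                
***+-:.                                                 
*++-:.                                                  
++=-.                            .:::.                  
*+=:.                           .-==-:.                 
++=:.                          .-=+=-:.                 
*+-:.                          .-++=-.                  
+=:.                           :=+=-:.                  
+-:                            .---:.                   
=:.                             ...                     
=:.                                                     
=:                                                      
-:                 ...:::.   ..:.                       
-.                .:=+*#*=-:----:.                  
[... 786 characters left out ...]
              ..
.                  .-=++===+***+-.                   ..:
.           ....  .:-==++++++++=:.                  ..::
.          .---:.  ..::-------::.                  .:::-
.         .-++=-..    .........                   .:::::
:         :=++=-:...................            ..::::::
-.        :----::..::...:::::...:::.           ..:::::::
+:.        ..::....................           ...:::::::
+-.         ..                               ...::::::::
+=:...                                      .::::::-::::
#+==--:.                                    :::::---::::
%##**+=::........:...............        ...:::::---::::
@%%%#*+-::::::::::-:::::::::::::::::::::::::--::::-:::::
```

Call:
{"fn": "play_rows", "kwargs": {"series": [[0,0.008,-0.004,0,0.005,0,0],[0,0.01,0,0,0,0,0],[0,0.006,0,0,0,0,0],[0,0.004,0,0,0,0,0],[0,0.003,0,0,0,0,0]]}}

```text
clock: 25.25
position: [602.5, -70.4, 75.6]
ee_rot: [0.475, -0.515, 0.524, -0.483]
contact_force: [-8.0, 2.8, 21.5]
gripper_width: -0.0
```

Call:
{"fn": "play_rows", "kwargs": {"series": [[0,-0.01,0,0,0,0,0],[0,-0.012,0,0,0,0,0],[0,0,0,0,0,0,0]]}}

```text
clock: 25.55
position: [602.1, -70.0, 97.7]
ee_rot: [0.475, -0.515, 0.524, -0.483]
contact_force: [-0.2, -0.3, -0.4]
gripper_width: 0.2
```

Call:
{"fn": "play_rows", "kwargs": {"series": [[0,0.008,-0.003,0,0.003,0,0],[0,0.01,0,0,0,0,0],[0,0.006,0,0,0,0,0],[0,0.004,0,0,0,0,0],[0,0.003,0,0,0,0,0]]}}

```text
clock: 26.05
position: [599.5, -69.8, 75.5]
ee_rot: [0.478, -0.514, 0.525, -0.483]
contact_force: [-8.5, 2.1, 20.4]
gripper_width: -0.1
```

Call:
{"fn": "play_rows", "kwargs": {"series": [[0,-0.01,0,0,0,0,0],[0,-0.012,0,0,0,0,0],[0,0,0,0,0,0,0]]}}

```text
clock: 26.35
position: [598.5, -69.4, 96.7]
ee_rot: [0.478, -0.514, 0.524, -0.482]
contact_force: [-0.3, 0.8, -0.7]
gripper_width: -0.1
```

Run:
```python
from dg import *
s=read_state();print(s["position"],s["contact_force"])
g=rect(None,W=56,H=44)[14:40,:46]; asc(g,np.percentile(g,30),g.max())
print(R.from_quat(s["ee_rot"]).as_matrix()[:,1])
```

```text
[598.50305775 -69.38587527  96.65563046] [-0.26051856  0.84261936 -0.7071329 ]
-:                                            
-.                                            
:.                   ..........:.             
:                 .:-++++++++++=:.            
.                .:=*%%%%%%%%##+-.            
.                .-+#@@%######*+-.            
.                .:+#%%*==--==--:.            
.                .-+###+:.    ..              
.                 :+##*=.                     
:.                :=*#*=:...                  
==--:..           :+%@%*+++=-:::...    .      
#**+=-:           :*%@@%##*++===---:----:.    
##*+=:.           :+%%##**++++++====+++=-:.   
+=--:..           :-==------==+++======-::.   
:..                ....    .:=++=-::::::.     
.                          .:===-:.           
                           .-=+=-.            
                   .:::::::-=++=-.            
                   :-====--=+++=:.            
.                  .--=========-:.            
.           .::.   .:::::::-::::.             
.         .:-==::...............              
.         :-+++=-:::::...........             
:.        .:=+==-:::................          
-:         .::-::..       .....   .           
=:           ..                               
[ 0.01390324 -0.00653828 -0.99988197]
```

Call:
{"fn": "play_rows", "kwargs": {"series": [[0.002,0.006,0.003,0,0,0,0],[0,0.01,0,0,0,0,0],[0,0.006,0,0,0,0,0],[0,0.004,0,0,0,0,0],[0,0.003,0,0,0,0,0]]}}

```text
clock: 26.9
position: [600.9, -72.0, 75.6]
ee_rot: [0.482, -0.513, 0.523, -0.481]
contact_force: [-7.8, 3.4, 20.1]
gripper_width: 0.2
```

Call:
{"fn": "play_rows", "kwargs": {"series": [[0,-0.01,0,0,0,0,0],[0,-0.012,0,0,0,0,0],[0,0,0,0,0,0,0]]}}

```text
clock: 27.2
position: [600.6, -71.8, 97.1]
ee_rot: [0.482, -0.513, 0.522, -0.481]
contact_force: [-0.4, -0.1, 0.4]
gripper_width: -0.0
```

Call:
{"fn": "play_rows", "kwargs": {"series": [[0.001,0.007,0,0,0,0,0],[0,0.01,0,0,0,0,0],[0,0.006,0,0,0,0,0],[0,0.004,0,0,0,0,0],[0,0.003,0,0,0,0,0]]}}

```text
clock: 27.7
position: [601.0, -73.2, 75.5]
ee_rot: [0.485, -0.511, 0.522, -0.481]
contact_force: [-7.0, 3.5, 21.0]
gripper_width: -0.1
```

Call:
{"fn": "play_rows", "kwargs": {"series": [[0,-0.01,0,0,0,0,0],[0,-0.012,0,0,0,0,0],[0,0,0,0,0,0,0]]}}

```text
clock: 28.0
position: [600.3, -72.7, 96.7]
ee_rot: [0.486, -0.512, 0.521, -0.48]
contact_force: [0.4, 0.7, 0.1]
gripper_width: 0.1
```

Run:
```python
from dg import *
s=read_state();print(s["position"],s["contact_force"])
g=rect(None,W=56,H=44)[14:40,:46]; asc(g,np.percentile(g,30),g.max())
```

```text
[600.28345061 -72.71580771  96.72762358] [0.39955818 0.71285082 0.13079015]
-:.                                           
-.                                            
-.                  ..:::::...::.             
:.                .:-+*****++**+-.            
:.               .:=*%@@@@@%%@%#=:            
..                :=+##%%%%%@@@#+:            
.                 .::-=====*%@@#+:            
.                     ..  :=*%%#=:.           
                           :=*#*=:            
:..                        :=+*+=:            
++==-:.                   .:-+*+=:.           
%%#*+-:.                   .-=++==---==-:.    
%%#*+-:.                    :=+++++++*++=:.   
++==-:.                    .:=+*++=++++=-:.   
::...                      .-=+++=-::::..     
.                          .:=++=-.           
                           .-+++=:.           
.                          .-+++-:            
.                          .-+++-:.           
.                          .:==-:.            
.           .::..           .:::.             
.         .:===--:....      ...               
:.        :=+**+=-::::...........             
-:.       .-+++=-:::::...............         
=:.        .:--:..  ........      ..          
=-.          ..                              .
```

Reads 7. One more press.

Call:
{"fn": "play_rows", "kwargs": {"series": [[0,0.007,0.001,0,0,0,0],[0,0.01,0,0,0,0,0],[0,0.006,0,0,0,0,0],[0,0.004,0,0,0,0,0],[0,0.003,0,0,0,0,0]]}}

```text
clock: 28.55
position: [600.7, -73.1, 75.6]
ee_rot: [0.489, -0.51, 0.52, -0.479]
contact_force: [-7.8, 1.9, 19.6]
gripper_width: 0.2
```

Call:
{"fn": "play_rows", "kwargs": {"series": [[0,-0.01,0,0,0,0,0],[0,-0.02,0,0,0,0,0],[0,-0.03,0,0,0,0,0],[0,-0.03,0,0,0,0,0.03],[0,-0.02,0,0,0,0,0.05],[0,0,0,0,0,0,0.05]]}}

```text
clock: 29.15
position: [598.2, -70.9, 180.7]
ee_rot: [0.492, -0.513, 0.518, -0.476]
contact_force: [0.1, -0.0, 1.2]
gripper_width: 43.0
```

Run:
```python
from dg import *
s=read_state();print(s["position"],s["contact_force"])
g=rect(None,W=56,H=44)[14:40,:46]; asc(g,np.percentile(g,30),g.max())
p,q=plan((462,-38,170),yaw=3.10-2*np.pi,claw=0.05,step=0.046)
```

```text
[598.1801502  -70.87098487 180.67522412] [ 0.14151955 -0.04575077  1.18269245]
-:.                                           
-.                                            
:.                   .::....  ..              
:.                ..-=+*+++++++=:.            
:.                :=*#%%%%%%#%#*=:            
.                .-+#@@%####%@%#=:            
.                 :+#%%*+==+#%%#=:            
                  :+#%#+-..-*%%#=:            
                  :+#%*=.  :+%%#+:            
::...             :=#%#+:.:=*%%#+:            
++=--:            :+#@%*+=+#%@@%*-::.....     
%#*+=-.           :+%@@%###%@@@@#*+++==-:.    
%#*+=:.           :+%@@%####%@@@@%%##*++-:.   
+==-:..           :+#%#*+==+*#@@@%##*++=-:.   
::.               :=#%#+: .:+#%%#+==--::..    
.                 .=*##=.  .=##*+-...         
                  :=*##+-..:+##*-.            
                  .=*##*+==+#%%*=.            
                  .=*%%%%##%@@%*=.            
.             .   .-+#######%%#+-.            
            .::.. .:-=====++++=-:             
.          :-==-::::::::.::::::..             
.         .-++++====---:....::---::-:.        
-.        .-=++++++++=--:::::-==+++==:.       
=:         .:---------::.....:---==-::       .
=:.          .  ........      .......        .
12 rows; yaw -3.183
[-0.002,0.0009,-0.0114,-0,0.129,0.002,0.05],
[-0.0006,0.0009,-0.0116,-0,0.129,0.002,0.05],
[0.0009,0.0009,-0.0115,-0,0.129,0.002,0.05],
[0.0024,0.0009,-0.0113,-0,0.129,0.002,0.05],
[0.0039,0.0009,-0.0109,-0,0.129,0.002,0.05],
[0.0052,0.0009,-0.0103,-0,0.129,0.002,0.05],
[0.0065,0.0008,-0.0096,-0,0.129,0.002,0.05],
[0.0077,0.0008,-0.0086,-0,0.129,0.002,0.05],
[0.0088,0.0008,-0.0076,-0,0.129,0.002,0.05],
[0.0097,0.0008,-0.0064,-0,0.129,0.002,0.05],
[0.0104,0.0008,-0.0051,-0,0.129,0.002,0.05],
[0.011,0.0008,-0.0037,-0,0.129,0.002,0.05],
```

Reads 8. Now to the isolator.

Call:
{"fn": "play_rows", "kwargs": {"series": [[-0.002,0.001,-0.0115,0,0.129,0,0.05],[-0.0005,0.001,-0.0115,0,0.129,0,0.05],[0.001,0.001,-0.0115,0,0.129,0,0.05],[0.0025,0.001,-0.0115,0,0.129,0,0.05],[0.004,0.001,-0.011,0,0.129,0,0.05],[0.005,0.001,-0.0105,0,0.129,0,0.05],[0.0065,0.001,-0.0095,0,0.129,0,0.05],[0.0075,0.001,-0.0085,0,0.129,0,0.05],[0.009,0.001,-0.0075,0,0.129,0,0.05],[0.0095,0.001,-0.0065,0,0.129,0,0.05]]}}

```text
clock: 30.2
position: [468.6, -41.5, 145.0]
ee_rot: [0.078, -0.698, 0.711, -0.033]
contact_force: [0.1, 0.2, -0.2]
gripper_width: 50.0
```

Call:
{"fn": "play_rows", "kwargs": {"series": [[0.0105,0.001,-0.005,0,0.129,0,0.05],[0.011,0.001,-0.0035,0,0.12,0,0.05],[0,0,0,0,0,0,0.05]]}}

```text
clock: 30.5
position: [439.7, -35.5, 137.5]
ee_rot: [-0.01, -0.696, 0.716, 0.063]
contact_force: [-0.7, 0.0, -0.4]
gripper_width: 49.7
```

Run:
```python
from h import *
s=read_state();print(s["position"],s["contact_force"],s["joints"].round(2))
p,q=plan((463,-37,110),yaw=3.09,claw=0.05,step=0.03)
```

```text
[439.6902605  -35.51587011 137.47295253] [-0.6605945   0.0281796  -0.42326713] [ 0.29  0.21 -0.51  0.   -0.93 -0.4 ]
2 rows; yaw 3.09
[-0.0126,0.0128,-0.0009,-0.015,-0.026,0.037,0.05],
[-0.0122,0.0133,-0.0004,-0.015,-0.026,0.037,0.05],
```

Call:
{"fn": "play_rows", "kwargs": {"series": [[-0.012,0.012,-0.001,-0.015,-0.026,0.037,0.05],[-0.01,0.01,0,-0.015,-0.026,0.037,0.05],[0,0,0,0,0,0,0.05]]}}

```text
clock: 30.8
position: [459.9, -37.4, 110.0]
ee_rot: [-0.014, -0.707, 0.707, 0.016]
contact_force: [1.0, -0.1, -0.4]
gripper_width: 49.9
```

Run:
```python
from h import *
s=read_state();print(s["position"],s["contact_force"],s["joints"].round(2))
p,q=plan((463,-37,66),yaw=3.09,claw=0.05,step=0.025)
```

```text
[459.90663579 -37.41140844 109.97173749] [ 0.98420926 -0.0895443  -0.35229757] [ 0.27  0.25 -0.55 -0.   -0.78 -0.31]
2 rows; yaw 3.09
[-0.0016,0.022,-0.0003,-0,0.005,0.001,0.05],
[-0.0016,0.022,-0.0003,-0,0.005,0.001,0.05],
```

Call:
{"fn": "play_rows", "kwargs": {"series": [[-0.0016,0.022,0,0,0.005,0,0.05],[-0.0016,0.02,0,0,0.005,0,0.05],[0,0,0,0,0,0,0.01],[0,0,0,0,0,0,0.01],[0,0,0,0,0,0,0.01],[0,0,0,0,0,0,0.01]]}}

```text
clock: 31.4
position: [463.9, -38.2, 65.9]
ee_rot: [-0.016, -0.706, 0.708, 0.021]
contact_force: [2.4, -1.1, -7.7]
gripper_width: 15.8
```

Call:
{"fn": "play_rows", "kwargs": {"series": [[0,0,0,0,0.13,0,0.01],[0,0,0,0,0.13,0,0.01],[0,0,0,0,0.13,0,0.01],[0,0,0,0,0.13,0,0.01],[0,0,0,0,0.13,0,0.01],[0,0,0,0,0.13,0,0.01],[0,0,0,0,0.13,0,0.01],[0,0,0,0,0.13,0,0.01]]}}

```text
clock: 32.2
position: [463.5, -37.3, 65.9]
ee_rot: [-0.376, -0.598, 0.599, 0.378]
contact_force: [1.5, -1.3, -7.4]
gripper_width: 14.9
```

Call:
{"fn": "play_rows", "kwargs": {"series": [[0,0,0,0,0.13,0,0.01],[0,0,0,0,0.13,0,0.01],[0,0,0,0,0.13,0,0.01],[0,0,0,0,0.13,0,0.01],[0,0,0,0,0.05,0,0.01],[0,0,0,0,0.03,0,0.01]]}}

```text
clock: 32.8
position: [463.3, -37.0, 66.0]
ee_rot: [-0.54, -0.456, 0.456, 0.541]
contact_force: [1.6, -0.4, -8.6]
gripper_width: 14.7
```

Run:
```python
from h import *
s=read_state();v=R.from_quat(s["ee_rot"]).as_matrix()[:,0];print(s["joints"].round(2),s["position"],np.arctan2(v[1],v[0]),s["wrist_torque"],s["contact_force"],s["gripper_width"])
```

```text
[ 0.27  0.32 -0.59 -0.   -0.66 -2.01] [463.32606461 -36.99790752  66.00188478] 1.400581468099313 [-0.18479576 -0.64909119  1.18873084] [ 1.63794194 -0.36698303 -8.57523731] 14.679144506537314
```

Call:
{"fn": "play_rows", "kwargs": {"series": [[0,0,0,0,0,0,0.045],[0,0,0,0,0,0,0.045],[0,-0.03,0,0,0,0,0.045],[0,-0.04,0,0,0,0,0.045],[0,-0.045,0,0,0,0,0.045],[-0.045,-0.02,0.01,0,0,0,0.045],[-0.045,0,0.01,0,0,0,0.045],[-0.045,0,0.01,0,0,0,0.045],[-0.045,0,0,0,0,0,0.045],[0,0,0,0,0,0,0.045]]}}

```text
clock: 33.8
position: [406.5, -213.8, 216.1]
ee_rot: [0.542, 0.463, -0.456, -0.533]
contact_force: [0.1, 0.2, -0.3]
gripper_width: 45.0
```

Run:
```python
from dg import *
s=read_state();print(s["position"],s["contact_force"])
im=shot("scene","f1"); shot("top","f2")
a=cv2.imread("pics/f1_raw.png")[190:390,190:480]; b=cv2.imread("pics/f2_raw.png")[190:310,380:470]
A=cv2.resize(a,None,fx=2.05,fy=2.05,interpolation=cv2.INTER_CUBIC); B=cv2.resize(b,None,fx=2.2,fy=2.2,interpolation=cv2.INTER_CUBIC)
W=np.zeros((600,800,3),np.uint8); W[:A.shape[0],:A.shape[1]]=A; W[:B.shape[0],800-B.shape[1]:]=B
cv2.imwrite("pics/m2.png",W)
```

```text
[ 406.47815648 -213.76052425  216.14407069] [ 0.13872821  0.22325884 -0.25054382]
```

View pics/m2.png

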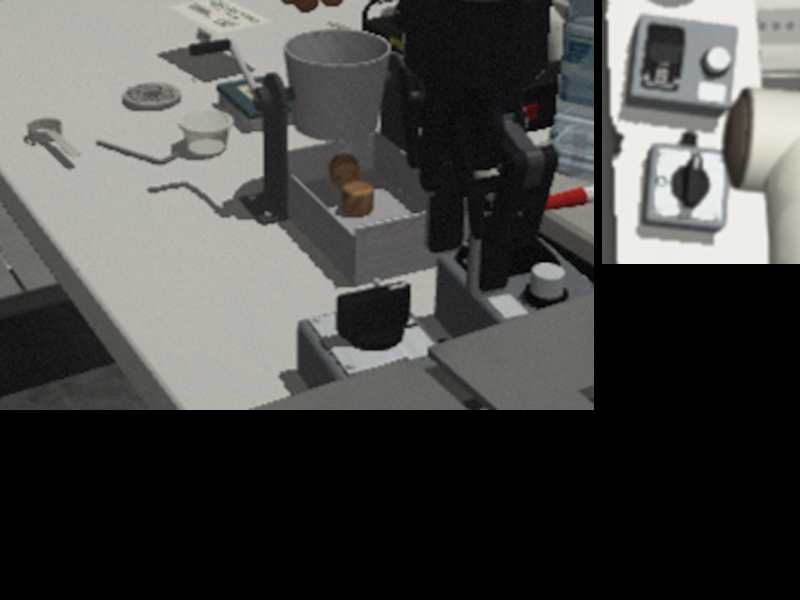

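```bash
python3 -c "
from h import *
s=read_state();print(s['clock'],s['contact_force'],np.abs(s['joint_vel']).max()); print(job_done())"
```

```text
33.9 [-1.24601248  0.31397187 -0.39420801] 0.04682999149069722
the job is handed in; nothing more can be done
None
```

I finished the job in the order you asked and handed it in at about 34 s on the clock. That used 14 of the 16 picture views.

1. **Isolator off:** I turned the handle to its stop, and the next picture showed the nose pointing left.
2. **Lumps and pot:** I found two lumps on the table and put both in the pot. I tipped the pot to its stop, so both fell into the tray, then pushed it back until the upright stop resisted with about 16 N.
3. **Counter:** It started at 2. I gave it six full presses and read 8 after the last one.
4. **Isolator on:** I turned it on until the stop resisted with about 1.2 Nm.

**Last checks:** The final pictures show the handle nose pointing away from the robot and both lumps lying in the tray. The lever grip is back within 1 pixel of where it started. The robot was touching nothing, and the things visible in that view look undisturbed.

**Not confirmed:**
- **Hidden table area:** The cameras cannot see a patch of table behind the pot, so I could not rule out another lump there.
- **Drum:** The 8 was read just after the last press. I did not read it again, because the arm blocked the window in the final scene picture.

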